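Pull the chip screens from the bench dust filter for cleaning

TASK

The chip screens of the bench dust filter are due for cleaning: with the screwdriver undo the keeper screw, swing the keeper bar aside, draw every thin mesh screen up out of the box and stand it upright between the dowels of the cleaning rack, but leave the thick filter cassette in its place. Then swing the bar back, drive the keeper screw fully home with the screwdriver so that the cassette is held again, and put the screwdriver back in its block. Do not touch the screw with the gripper, and leave the other things on the bench alone.

Things in the scene. Friction and masses are not known exactly. Their poses are not given: they have to be found in the camera images.
- filter_box: Fixed grey filter box, open on top, 132 (x) x 200 (y) x 85 mm high; end blocks reach to y = +-165 mm. Origin: centre of its underside; z up, hose spigot at +x. Inside, floor 8 mm above the bench and four upright guide channels, 13 mm wide, at y = -69, -23, 23, 69 mm; an insert stands in one with its faces to +-y. Screw post at x = 0, y = -145 mm.
- bar_pivot (a point): Top of the pivot post (x = 0, y = +145 mm of the box), on the vertical axis of the keeper bar, 126 mm above the bench. The bar (steel, 20 mm wide, z 126 to 138 mm above the bench) closes over the inserts, 3 mm above them. Its free end has a slot open to the box's +x that passes round the screw's shank, and two 4 mm lips.
- keeper_bar (a joint): Keeper bar's angle, rad: 0 = closed (over the inserts, free end at the screw), growing as its free end swings to the box's -x side (clockwise from above), stop at 1.75. It stays where it is left; about 1.5 N at the knob moves it. While the screw is in, its head blocks the lips and the bar cannot swing; the head clears them above 2.3 rad of screw angle.
- bar_knob (a point): Grip point on the axis of the bar's black round knob, 80 mm from the pivot axis, 158 mm above the bench. The knob is 21 to 23 mm in diameter and stands on the bar from z = 138 to 172 mm above the bench.
- keeper_screw (a joint): Angle of the brass slotted keeper screw, rad: 0 = fully home (stop), growing as it is turned anticlockwise from above (undone), stop at 3.3. Fast thread: it rises 2 mm per radian. About 0.1 N m turns it; it stays where it is left. Starts between 0 and 0.4; fully undone means above 2.6, home below 0.15.
- screw_slot (a point): Centre of the floor of the slot in the screw's head (32 mm diameter), about 145 mm above the bench when home. Site x: along the slot; z up. Slot 6.5 mm wide, 20 mm long with closed ends, 6 mm deep; alike after half a turn, so the bit can be lifted, turned back and seated again. The screw sinks as it is driven: the bit must be pressed and follow it.
- driver: Loose screwdriver, 150 mm, 0.13 kg, standing blade down in its block. Origin: blade tip; z: up the shaft; x: along the blade's width. Blade 16 (x) x 3.2 (y) x 12 mm; shaft 9 mm; bolster 34 mm diameter, 64 to 70 mm above the tip; flat-sided dark handle 70 to 150 mm above the tip, 34 (x) x 26 mm (y): gripping its flats (closing along y) sets the blade's direction.
- driver_block: Fixed wooden tool block, 96 (x) x 70 (y) x 80 mm high, origin: centre of its underside. In its centre a bore, 24 mm wide and 72 mm deep. Two short steel pins stand 13 mm out of the top at x = +-36 mm.
- bore (a point): Centre of the bore's mouth in the top of the driver block, 80 mm above the bench. With the driver home, its bolster rests on the block and its tip is 64 mm below this point.
- screen_rack: Loose cleaning rack, 0.9 kg: pale board 112 (x) x 164 (y) x 14 mm with seven pairs of dowels (8 mm, tops 76 mm above its underside) at x = +-36, y = -69 to 69 mm, 23 mm apart. Origin: centre of its underside. A screen stands on the board, faces to +-y, in a 15 mm gap at y = +-11.5, +-34.5 or +-57.5 mm; use every second gap to leave the fingers room.
- screen_a: Thin chip screen (mesh in an aluminium frame), 115 (x) x 10 (y) x 115 mm high, 0.14 kg, in one of the box's channels; which one varies, and two or three screens are present (None if absent). Origin: centre of its lower edge; z up. In the box its lower edge is 8 mm and its upper edge 123 mm above the bench, 38 mm above the box's walls.
- screen_b: Thin chip screen (mesh in an aluminium frame), 115 (x) x 10 (y) x 115 mm high, 0.14 kg, in one of the box's channels; which one varies, and two or three screens are present (None if absent). Origin: centre of its lower edge; z up. In the box its lower edge is 8 mm and its upper edge 123 mm above the bench, 38 mm above the box's walls.
- screen_c: Thin chip screen (mesh in an aluminium frame), 115 (x) x 10 (y) x 115 mm high, 0.14 kg, in one of the box's channels; which one varies, and two or three screens are present (None if absent). Origin: centre of its lower edge; z up. In the box its lower edge is 8 mm and its upper edge 123 mm above the bench, 38 mm above the box's walls.
- cassette: Thick black filter cassette with grey louvres, 28 mm thick in the middle (92 mm wide) and 10 mm at its edges, otherwise as big as a screen: 115 (x) x 28 (y) x 115 mm high, 0.35 kg. It stands in one of the box's channels and stays there. Origin: centre of its lower edge.
- sanding_block: a bystander; to be left where it is. Cork sanding block 64x112x34 mm, lying in front.
- brass_hammer: a bystander; to be left where it is. Small brass hammer 60x175x25 mm, lying in front of the box.
- try_square: a bystander; to be left where it is. Try square 136x110x25 mm, lying on the right.
- oil_can: a bystander; to be left where it is. Green oil can, 60 mm in diameter, 145 mm high, standing at the back left.
- glue_bottle: a bystander; to be left where it is. Small glue bottle 35x133x34 mm, lying behind the box.
Mind the look-alikes: they are no part of the job. There is more than one size of the cassette; the job needs the larger. What is shaped like the driver but pink is not meant.

How it is judged:
By the outcome, as a careful person would: the job done as asked, in the order asked, and still so for the second after the job is handed in, with the robot touching nothing.
Of screen_a, screen_b, screen_c only 2 to 3 are there at a start; the rules pass over those that are not, and their reading is None.
At some moment in a run one of screen_rack may be knocked a few centimetres aside while the robot is not near it.
It also fails if it takes over 210 s, if anything falls off the work surface, if the arm or the gripper's body presses on something with over 40 N, if the wrist force passes 120 N, or if a joint passes its speed limit or range.

ROBOT

A 6-joint arm with a two-finger parallel gripper is mounted at the origin on a cart in front of the work surface, level with it; the furniture and walls round the work are solid. World frame = base frame: x ahead of the robot, y to its left, z up, the work surface at z = 0. Lengths are in m, angles in rad, forces in N, time in s.
With the tool pointing down it reaches from about 0.35 to 0.85 m from the base axis. Payload 8.1 kg.
Tool frame: the origin (TCP) lies at the centre of the arm's flange, where the gripper is bolted on; the fingertips stand 186 mm ahead of it and the grasp point (between the pads) lies 167 mm ahead of it (robot.grasp_offset is the distance from the TCP to the grasp point, in m); z points along the fingers, y is the line along which they close (so a half turn about z gives the same grasp; the last joint's range is limited). The gripper opens to 93 mm and grips with 3 to 60 N. Pads are 15 mm wide; open, the fingers measure 128 mm over their backs; the gripper's body (75 mm by 188 mm) begins 65 mm behind the grasp point.
Start: joints at [-1.394, 0.13, 1.488, -0, 1.523, -0.085], TCP at [0.155, -0.58, 0.405] pointing down, gripper open.
Joint ranges: [-2.96, 2.96], [-0.89, 2.26], [0.02, 2.5], [-1.34, 4.48], [0, 2.73], [-2.66, 2.66]. Speed limits (rad/s): [2.39, 2.39, 2.79, 3.14, 3.14, 3.14].

INTERFACE

Orientations are given as a rotation vector (axis times angle).
In Python, from plant import robot gives the robot as it stands.
- The arm moves only by the tool drive_tool, never from a script. Its argument "moves" is one flat list of numbers, 7 for each row, row after row: the finger opening in mm, from 0 to 93, then the shift along the tool's x, y, z in mm, then the turn, a rotation vector about the tool's x, y, z in degrees. A call has 1 to 8 rows; each row shifts and turns the commanded pose from where the row before left it, along the tool's axes as they then stand; what a row does not reach is not made up. A row lasts 1/10 s, in which the tool goes at most 50 mm and 8.59 degrees, less where a joint would pass 70% of its speed; a pose out of reach is approached as far as the arm can. A call is refused whole if a number of a shift passes 50 or a number of a turn 8.59, either way. A call with a gripper value outside its range is refused whole. The fingers move at their own pace and stop on an object; "grip_force" is the grip in N (left out, the last holds). Time passes only in rows, so rows that do not move let the fingers close. It gives the time, the measured TCP pose, the force, the opening and the grip force at its end, in the units of the state.
- robot.read_state(): the state, without advancing time (a new reading comes with each control period).
- robot.read_camera(name): name is "side" or "top" or "wrist"; returns a dict with "color" (420x560x3 uint8, red, green, blue), "depth" (420x560 float32, m along the optical axis (not along the pixel's ray), 0 where there is no reading), "mtx" (3x3 intrinsics, pixels), "dist_coeffs" ([k1, k2, p1, p2, k3] as OpenCV has them; the pictures are not rectified), "R" (3x3) and "t" (3): a world point X has camera coordinates R X + t. Camera axes: x right, y down, z forward; pixel columns grow to the right and rows downward; lengths in m; the calibration is good to about 2 mm. A picture is of the moment at which its call begins.
- robot.close_job(): hands the job in; it is judged then, once.
The state is a dict: "t": time; "q": joint angles; "dq": joint speeds; "joint_torque": joint torques, N m; "tool_pos": TCP position; "orientation": TCP orientation; "force": force on the tool from outside, world axes, zero at the start; "wrist_torque": the same for the moment, N m; "opening": finger opening in m; "gripper_force": force on a finger pad.
Only numpy, scipy, OpenCV 4.12 (cv2) and the standard library are available. Lean on these libraries where they do the work, as an engineer would, in place of code of your own. Each camera call takes 0.05 s, during which the arm holds its last target. There are 200 camera calls.

## Working session

There is one attempt and no reset: what is moved stays moved. The work goes in short steps, Python scripts to look and compute and a tool call to move; the robot and the scene stay as the last step left them, time stands still between calls to the robot, and variables do not carry over. Pictures are saved under pics/ and viewed, at most 17 in all, crops included, and the job is handed in when it is done.

Besides the shell and the picture viewer there is one more tool, called after "Call:" by a JSON object that holds its "method" and its "body", one argument or row to a line. drive_tool: Moves the arm, as the interface text tells. Its arguments: {"type":"object","properties":{"moves":{"type":"array","items":{"type":"number"}},"grip_force":{"type":"number"}},"required":["moves"]}

```bash
ls; mkdir -p pics
cat > h.py <<'E'
import numpy as np,cv2
from plant import robot
def cam(n,save=None):
    c=robot.read_camera(n)
    np.savez(f'{n}.npz',**c)
    if save: cv2.imwrite(f'pics/{save}.png',c['color'][:,:,::-1])
    return c
def load(n): return dict(np.load(f'{n}.npz'))
def pts(c):
    h,w=c['depth'].shape
    u,v=np.meshgrid(np.arange(w),np.arange(h))
    p=np.stack([u,v],-1).reshape(-1,1,2).astype(float)
    n=cv2.undistortPoints(p,c['mtx'],c['dist_coeffs']).reshape(h,w,2)
    d=c['depth'][...,None]
    P=np.concatenate([n*d,d],-1)
    return (P-c['t'])@c['R']   # world
E
python3 - <<'E'
from h import *
a=cam('top');b=cam('side')
cv2.imwrite('pics/top1.png',cv2.resize(a['color'][:,:,::-1],(800,600),interpolation=cv2.INTER_CUBIC))
cv2.imwrite('pics/side1.png',cv2.resize(b['color'][:,:,::-1],(800,600),interpolation=cv2.INTER_CUBIC))
for c in(a,b): print(-c['R'].T@c['t'],c['R'][2],c['mtx'][0,0])
print(robot.read_state())
E
```

```text
pics
[ 0.42307099 -0.03998721  1.36961301] [ 0.11355979  0.01608468 -0.99340095] 480.0968887432416
[0.49725587 0.853222   0.73213127] [ 0.03928935 -0.82793969 -0.55943919] 410.26478297160384
{'t': 0.1, 'q': array([-1.39439557e+00,  1.31051670e-01,  1.48914168e+00, -2.68682726e-05,
        1.52299651e+00, -8.54150745e-02]), 'dq': array([ 0.00092917, -0.00057043, -0.00331819, -0.00076661,  0.00079468,
        0.0027022 ]), 'joint_torque': array([ 2.06271390e-03, -5.61340642e+01, -4.93095016e+01,  7.71923969e-02,
        2.92172522e-02, -7.73844681e-05]), 'tool_pos': array([ 0.15527349, -0.57935259,  0.40382816]), 'orientation': array([-3.11313156e+00, -4.09879651e-01,  1.56128743e-04]), 'force': array([ 0.81199368, -0.88083731, -0.14930189]), 'wrist_torque': array([ 0.02279315, -0.03348218,  0.02200484]), 'gripper_force': 0.0, 'opening': 0.09310722854318926}
```

View pics/top1.png

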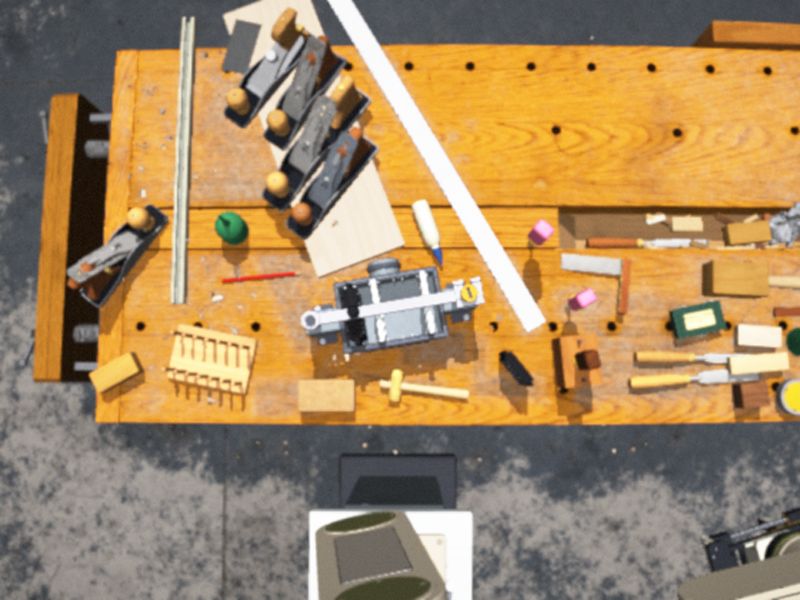

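View pics/side1.png

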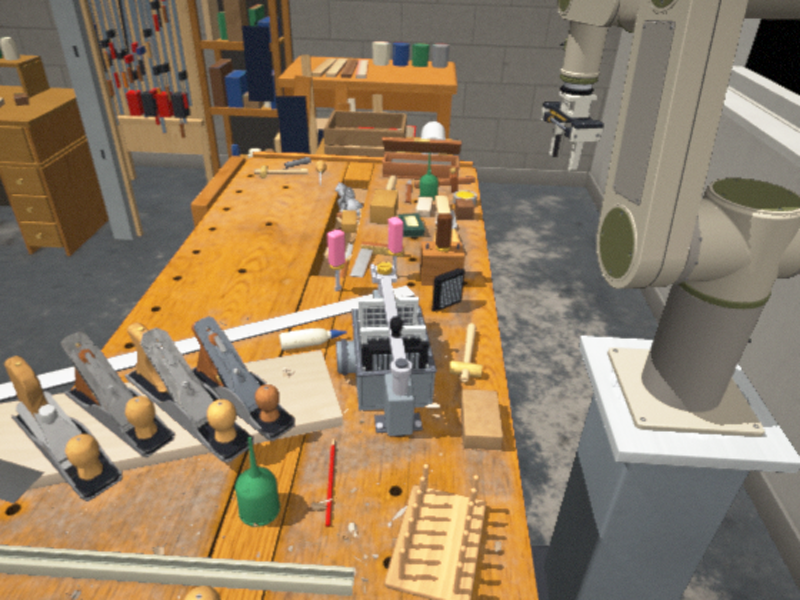

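Top view: the box is at (390,308), pivot (312,318), screw (470,293) and rack (212,360). The block with the dark-handled driver is at (580,360). Look-alikes are the pink drivers at (540,232) and (583,298) and a small loose cassette at (515,367). The dark driver and the cassette inside the box are the ones that fit. I'll confirm this in enlarged crops.

Run:
```python
from h import *
a=load('top');P=pts(a)
np.save('Ptop.npy',P)
k=0.7
def crop(x0,y0,x1,y1,w,h): 
    return cv2.resize(a['color'][int(y0*k):int(y1*k),int(x0*k):int(x1*k),::-1],(w,h),interpolation=cv2.INTER_CUBIC)
A=crop(290,250,490,360,800,440)
# orthographic height-map point summary
B=np.hstack([crop(520,310,640,400,213,160),crop(150,310,270,400,213,160),crop(490,340,550,385,213,160)])
B=cv2.copyMakeBorder(B,0,0,0,800-B.shape[1],cv2.BORDER_CONSTANT)
cv2.imwrite('pics/crops.png',np.vstack([A,B]))
def reg(x0,y0,x1,y1,zlo,zhi):
    p=P[int(y0*k):int(y1*k),int(x0*k):int(x1*k)].reshape(-1,3);return p[(p[:,2]>zlo)&(p[:,2]<zhi)]
def s(n,p):
    r=cv2.minAreaRect((p[:,:2]*1000).astype(np.float32));print(n,len(p),p.mean(0).round(4),'rect',np.round(r[0],1),np.round(r[1],1),round(r[2],1))
s('block top',reg(540,320,620,400,.07,.088))
s('driver handle',reg(540,320,640,400,.14,.18))
s('box high',reg(290,250,490,360,.12,.19))
s('bar',reg(290,250,490,360,.124,.142))
s('screw',reg(445,280,490,310,.139,.17))
s('knob',reg(290,250,440,360,.16,.18))
s('boxwalls',reg(325,260,450,360,.08,.088))
s('rack board',reg(150,310,270,400,.009,.022))
s('rack dowels',reg(150,310,270,400,.065,.085))
s('table',reg(230,340,290,400,-.01,.01))
```

```text
block top 721 [ 0.4444 -0.3539  0.0801] rect [ 444.2 -358.8] [96.  72.9] 5.7
driver handle 164 [ 0.4437 -0.3564  0.1624] rect [ 443.9 -359.2] [34.5 27.8] 16.8
box high 1799 [ 0.5415 -0.0078  0.1359] rect [540.8  -6.4] [114.6 331. ] 8.6
bar 1175 [ 0.542  -0.0135  0.1355] rect [541.7  -6.2] [112.3 330.9] 8.9
screw 222 [ 0.5653 -0.1386  0.1457] rect [ 564.9 -134.6] [46.8 67.1] 0.8
knob 63 [0.5296 0.0623 0.1702] rect [529.   61.8] [20.  19.7] 90.0
boxwalls 872 [0.5374 0.0035 0.0845] rect [539.9   5.1] [137.1 244.3] 9.5
rack board 1856 [0.449  0.3544 0.0143] rect [454.5 356.8] [169.9 188.5] 7.5
rack dowels 122 [0.449  0.3606 0.0736] rect [448.8 358.1] [147.7  80. ] 78.8
table 1250 [4.237e-01 2.460e-01 3.000e-04] rect [429.1 261.9] [120.  119.2] 0.3
```

View pics/crops.png

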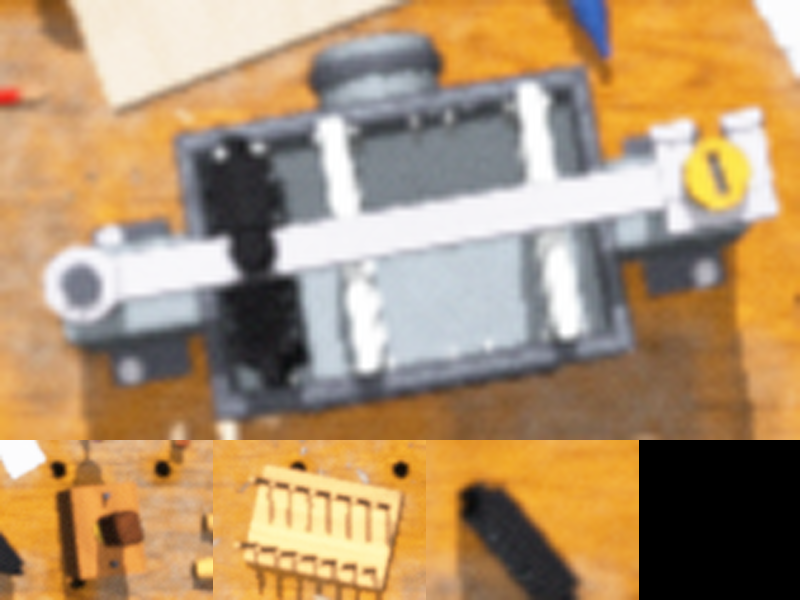

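Crops: the cassette is at the pivot end (channel +69). There are two screens, at +23 and -69, and -23 is empty. The screw slot is tilted about 23°. The dark driver stands in its block. Moving to hover near the driver.

Call:
{"method": "drive_tool", "body": {
  "moves": [93,37,-19,-6,0,0,0,93,37,-19,-6,0,0,0,93,37,-19,-6,0,0,0,93,37,-19,-6,0,0,0,93,37,-19,-6,0,0,0,93,37,-19,-6,0,0,0,93,37,-18,-6,0,0,0,93,30,-15,-4,0,0,0]
}}

```text
t: 0.9
tool_pos: [0.3978, -0.3611, 0.4509]
orientation: [-3.114, -0.411, -0.0]
force: [-0.0, -1.2, 0.0]
opening: 0.0928
gripper_force: 0.0
```

```bash
cat >> h.py <<'E'
from scipy.spatial.transform import Rotation as Ro
def pose(): 
    s=robot.read_state(); return np.array(s['tool_pos']),Ro.from_rotvec(s['orientation']),s
def go(target_grasp,psi,tilt=True):
    """print delta in tool mm and tool-z turn deg to bring grasp point to target, tool straight down with x-axis yaw psi(deg)"""
    p,R,s=pose(); g=p+R.as_matrix()[:,2]*robot.grasp_offset
    psi=np.radians(psi)
    Rt=np.array([[np.cos(psi),np.sin(psi),0],[np.sin(psi),-np.cos(psi),0],[0,0,-1]])
    tp=np.array(target_grasp)-Rt[:,2]*robot.grasp_offset
    d=R.as_matrix().T@(tp-p)*1000
    rv=(R.inv()*Ro.from_matrix(Rt)).as_rotvec(degrees=True)
    x=R.as_matrix()[:,0]
    print('grasp now',g.round(4),'psi',round(float(np.degrees(np.arctan2(x[1],x[0]))),2),'q',np.round(s['q'],2),'| shift in current tool mm',d.round(1),'turn',rv.round(2),'| shift in turned tool',(Rt.T@(tp-p)*1000).round(1))
E
python3 - <<'E'
from h import *
a=cam('wrist','w1')
print(-a['R'].T@a['t'],a['R'],a['mtx'][0,0])
go((.444,-.3590,.25),15)
E
```

```text
[ 0.46453904 -0.3433785   0.43197435] [[ 2.58838089e-01 -9.65920636e-01 -4.11298496e-04]
 [-9.35591274e-01 -2.50816540e-01  2.48515655e-01]
 [-2.40149560e-01 -6.39405100e-02 -9.68627792e-01]] 295.5695324863736
grasp now [ 0.4009 -0.3583  0.2842] psi 15.18 q [-0.83 -0.05  1.59  0.    1.6   0.48] | shift in current tool mm [41.8 11.9 34.4] turn [-0.05 -0.17  0.18] | shift in turned tool [42.  11.7 34.2]
```

View pics/w1.png

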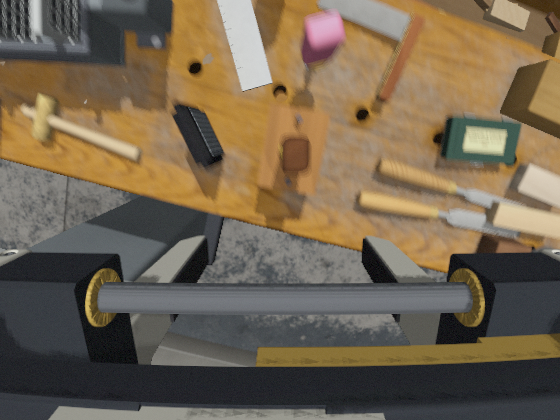

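The driver handle is at (296,153) on the block. Measuring it from the wrist depth.

Run:
```python
from h import *
a=load('wrist');P=pts(a);
def reg(x0,y0,x1,y1,zlo,zhi):
    p=P[y0:y1,x0:x1].reshape(-1,3);return p[(p[:,2]>zlo)&(p[:,2]<zhi)]
def s(n,p):
    r=cv2.minAreaRect((p[:,:2]*1000).astype(np.float32));print(n,len(p),p.mean(0).round(4),'rect',np.round(r[0],1),np.round(r[1],1),round(r[2],1))
s('handle',reg(270,120,330,190,.155,.175))
s('handle top',reg(270,120,330,190,.161,.175))
s('block',reg(250,90,340,200,.073,.086))
s('pins',reg(250,90,340,200,.088,.098))
print(reg(285,140,308,168,.1,.3)[:,2].round(3)[::30])
go((.444,-.3590,.25),15)
```

```text
handle 1040 [ 0.4457 -0.3598  0.166 ] rect [ 445.2 -360.2] [33.3 25.6] 15.2
handle top 1032 [ 0.4456 -0.3599  0.166 ] rect [ 445.2 -360.2] [33.3 25.6] 15.2
block 3828 [ 0.4487 -0.3586  0.0811] rect [ 445.2 -360.2] [97.  70.5] 5.2
pins 65 [ 0.4473 -0.3592  0.0934] rect [ 445.  -354.1] [78.2 18.5] 5.6
[0.104 0.164 0.166 0.164 0.167 0.167 0.167 0.167 0.167 0.168 0.168 0.167
 0.167 0.167 0.167 0.167 0.167 0.166 0.167 0.166 0.167 0.168]
grasp now [ 0.4009 -0.3583  0.2842] psi 15.18 q [-0.83 -0.05  1.59  0.    1.6   0.48] | shift in current tool mm [41.8 11.9 34.4] turn [-0.05 -0.17  0.18] | shift in turned tool [42.  11.7 34.2]
```

Call:
{"method": "drive_tool", "body": {
  "moves": [70,42.3,13.4,0,0,0,0,70,0,0,0,0,0,0,70,0,0,40,0,0,0,70,0,0,40,0,0,0,70,0,0,40,0,0,0,70,0,0,29,0,0,0,70,0,0,0,0,0,0,0,0,0,0,0,0,0],
  "grip_force": 50
}}

```text
t: 1.75
tool_pos: [0.4404, -0.3649, 0.3019]
orientation: [-3.114, -0.409, 0.001]
force: [-0.0, -0.3, 0.8]
opening: 0.0653
gripper_force: 0.0
```

Call:
{"method": "drive_tool", "body": {
  "moves": [0,0,0,0,0,0,0,0,0,0,0,0,0,0,0,0,0,0,0,0,0,0,0,0,0,0,0,0]
}}

```text
t: 2.15
tool_pos: [0.441, -0.365, 0.3028]
orientation: [3.113, 0.41, 0.002]
force: [-0.2, 0.7, -0.2]
opening: 0.0343
gripper_force: 0.0
```

Run:
```python
from h import *
go((.4452,-.3602,.135),15.2)
```

```text
grasp now [ 0.4412 -0.3652  0.1355] psi 15.0 q [-0.78  0.13  1.68 -0.    1.33  0.53] | shift in current tool mm [ 5.3 -3.5  0.5] turn [ 0.09 -0.05 -0.2 ] | shift in turned tool [ 5.3 -3.5  0.5]
```

Call:
{"method": "drive_tool", "body": {
  "moves": [50,5.3,-3.5,0,0,0,0,50,0,0,0,0,0,0,50,0,0,0,0,0,0,50,0,0,0,0,0,0]
}}

```text
t: 2.55
tool_pos: [0.445, -0.3599, 0.3017]
orientation: [-3.115, -0.41, 0.0]
force: [1.0, 0.0, -0.5]
opening: 0.0498
gripper_force: 0.0
```

Run:
```python
from h import *
go((.4452,-.3602,.135),15.2)
```

```text
grasp now [ 0.445  -0.3599  0.1344] psi 15.01 q [-0.77  0.13  1.68 -0.    1.33  0.54] | shift in current tool mm [ 0.1  0.3 -0.6] turn [-0.01  0.01 -0.19] | shift in turned tool [ 0.1  0.3 -0.6]
```

Call:
{"method": "drive_tool", "body": {
  "moves": [0,0,0,0,0,0,0,0,0,0,0,0,0,0,0,0,0,0,0,0,0,0,0,0,0,0,0,0,0,0,0,0,0,0,0,0,0,0,0,0,0,0,0,0,0,0,0,0,0,0,0,0,0,0,0,0],
  "grip_force": 50
}}

```text
t: 3.35
tool_pos: [0.4449, -0.36, 0.3017]
orientation: [3.115, 0.41, -0.0]
force: [-0.0, -0.5, -0.8]
opening: 0.0254
gripper_force: 50.0
```

Call:
{"method": "drive_tool", "body": {
  "moves": [0,0,0,-20,0,0,0,0,0,0,-40,0,0,0,0,0,0,-40,0,0,0,0,0,0,-40,0,0,0,0,0,0,-30,0,0,0,0,0,0,-20,0,0,0,0,0,0,0,0,0,0,0,0,0,0,0,0,0]
}}

```text
t: 4.15
tool_pos: [0.445, -0.36, 0.491]
orientation: [-3.114, -0.41, 0.0]
force: [-0.2, -0.2, -2.0]
opening: 0.0254
gripper_force: 50.0
```

Run:
```python
from h import *
# refine screw from top image: segment yellow
a=load('top');P=np.load('Ptop.npy')
hsv=cv2.cvtColor(a['color'],cv2.COLOR_RGB2HSV)
m=np.zeros(hsv.shape[:2],bool);m[195:220,312:345]=True
y=m&(hsv[...,0]>18)&(hsv[...,0]<38)&(hsv[...,1]>140)&(P[...,2]>.13)&(P[...,2]<.17)
v,u=np.nonzero(y);p=P[y]
print(len(p),'center px',u.mean(),v.mean(),p.mean(0),p.min(0),p.max(0),np.median(p[:,2]))
c,r=cv2.minEnclosingCircle((p[:,:2]*1000).astype(np.float32));print('circle',c,r)
go((.565,-.145,.32),15)
```

```text
81 center px 327.6666666666667 204.58024691358025 [ 0.56470049 -0.14320295  0.15000556] [ 0.55069681 -0.15667464  0.14350722] [ 0.57972066 -0.13122176  0.15584034] 0.1502293848643104
circle (565.0032348632812, -142.8232421875) 14.74152946472168
grasp now [ 0.4449 -0.36    0.3237] psi 15.0 q [-0.77  0.04  1.43  0.    1.67  0.54] | shift in current tool mm [ 171.6 -176.6    3.7] turn [-0.02  0.01 -0.  ] | shift in turned tool [ 171.6 -176.6    3.7]
```

Call:
{"method": "drive_tool", "body": {
  "moves": [0,16.4,-35.8,0,0,0,0,0,16.4,-35.8,0,0,0,0,0,16.4,-35.8,0,0,0,0,0,16.4,-35.8,0,0,0,0,0,16.4,-35.8,0,0,0,0,0,0,0,0,0,0,0,0,0,0,0,0,0,0,0,0,0,0,0,0,0]
}}

```text
t: 4.95
tool_pos: [0.4776, -0.1665, 0.4903]
orientation: [-3.114, -0.409, 0.003]
force: [-0.1, -1.0, -1.6]
opening: 0.0258
gripper_force: 50.0
```

Run:
```python
from h import *
a=cam('wrist','w2');P=pts(a)
hsv=cv2.cvtColor(a['color'],cv2.COLOR_RGB2HSV)
y=(hsv[...,0]>18)&(hsv[...,0]<38)&(hsv[...,1]>140)&(P[...,2]>.13)&(P[...,2]<.17)&(abs(P[...,0]-.565)<.03)&(abs(P[...,1]+.143)<.03)
p=P[y];v,u=np.nonzero(y)
print(len(p),np.median(p,0),[u.min(),u.max(),v.min(),v.max()])
c,r=cv2.minEnclosingCircle((p[:,:2]*1000).astype(np.float32));print('circle',c,r)
hull=cv2.convexHull(np.stack([u,v],1).astype(np.int32));M=np.zeros(y.shape,np.uint8);cv2.fillPoly(M,[hull],1)
M=cv2.erode(M,np.ones((5,5)))
zt=np.median(p[:,2])
s=(M>0)&~y
lab,L,st,_=cv2.connectedComponentsWithStats(s.astype(np.uint8));i=1+np.argmax(st[1:,4]);s=L==i
# slot: intersect rays w/ top plane
v,u=np.nonzero(s);n=cv2.undistortPoints(np.stack([u,v],1).reshape(-1,1,2).astype(float),a['mtx'],a['dist_coeffs']).reshape(-1,2)
d=np.c_[n,np.ones(len(n))]@a['R'];C=-a['R'].T@a['t'];q=(C+d*((zt-C[2])/d[:,2])[:,None])[:,:2]*1000
r=cv2.minAreaRect(q.astype(np.float32));print('slot',len(q),r,'zt',zt,'slot depth z',np.percentile(P[s][:,2],[5,50]))
# bar geometry
go((.565,-.143,.32),20)
cx,cy=int(u.mean()),int(v.mean())
cv2.imwrite('pics/w2c.png',cv2.resize(a['color'][max(0,cy-70):cy+70,max(0,cx-95):cx+95,::-1],None,fx=3,fy=3));print(cx,cy)
```

```text
443 [ 0.56475807 -0.14653041  0.15175646] [np.int64(274), np.int64(301), np.int64(97), np.int64(126)]
circle (565.320556640625, -145.27032470703125) 15.014223098754883
slot 167 ((565.3112182617188, -147.03526306152344), (20.97856330871582, 11.3150053024292), 14.869867324829102) zt 0.1517564561050336 slot depth z [0.14510568 0.14649503]
grasp now [ 0.4773 -0.1667  0.3233] psi 14.94 q [-0.44 -0.14  1.61 -0.    1.68  0.87] | shift in current tool mm [90.6 -0.5  3.2] turn [-0.05  0.09 -5.06] | shift in turned tool [90.2  7.5  3.3]
287 110
```

View pics/w2.png

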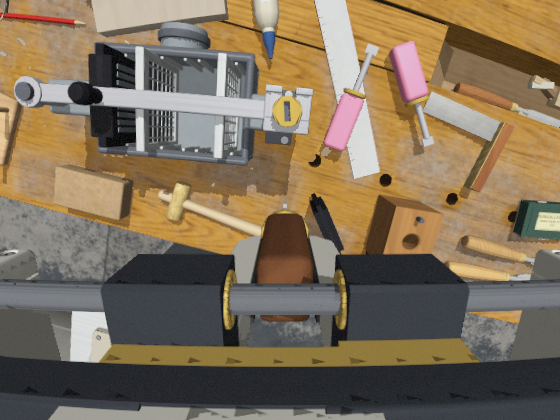

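Wrist view: screw head at (287,111) with its slot nearly vertical in the picture (about 15° yaw), driver tip at (285,207). Using the tip to check the camera bias.

Run:
```python
from h import *
a=load('wrist');P=pts(a)
def ray(u,v,z):
    n=cv2.undistortPoints(np.array([[[u,v]]],float),a['mtx'],a['dist_coeffs']).ravel()
    d=np.r_[n,1]@a['R'];C=-a['R'].T@a['t'];return (C+d*((z-C[2])/d[2])).round(4)
def proj(X): return cv2.projectPoints(np.array([X],float),cv2.Rodrigues(a['R'])[0],a['t'],a['mtx'],a['dist_coeffs'])[0].ravel().round(1)
print('head centre',ray(287.5,111.5,.1517))
p,R,s=pose();M=R.as_matrix();tip=p+M[:,2]*(.167+.1185)
print('tip exp',tip,proj(tip),proj(tip+M[:,0]*.008),proj(tip-M[:,0]*.008))
q=a['color'][195:225,265:305,::-1];big=cv2.resize(q,(400,300),interpolation=cv2.INTER_NEAREST)
w=a['color'][90:135,257:317,::-1];cv2.imwrite('pics/tip.png',np.hstack([big,cv2.resize(w,(400,300),interpolation=cv2.INTER_NEAREST)]))
for pv in[(-.145,)]:pass
# bar axis: points at bar height
b=P[(P[...,2]>.130)&(P[...,2]<.1405)&(abs(P[...,0]-.545)<.06)&(P[...,1]>-.11)&(P[...,1]<.11)]
vx=cv2.fitLine((b[:,:2]*1000).astype(np.float32),cv2.DIST_HUBER,0,.01,.01).ravel();print(len(b),vx,'yaw',np.degrees(np.arctan2(-vx[0]*np.sign(vx[1]),abs(vx[1]))))
k=P[(P[...,2]>.165)&(P[...,2]<.176)&(abs(P[...,0]-.53)<.03)&(abs(P[...,1]-.06)<.03)]
print('knob',cv2.minEnclosingCircle((k[:,:2]*1000).astype(np.float32)),k.mean(0))
```

```text
head centre [ 0.5651 -0.1461  0.1517]
tip exp [ 0.47713108 -0.16667913  0.20510959] [284.8 209. ] [284.8 200.6] [284.8 217.2]
3188 [ 1.7266598e-01 -9.8498046e-01  5.4358997e+02 -1.6297779e+01] yaw 9.94286
knob ((530.8831787109375, 60.67963409423828), 11.302168846130371) [0.53089558 0.05874303 0.17107792]
```

View pics/tip.png

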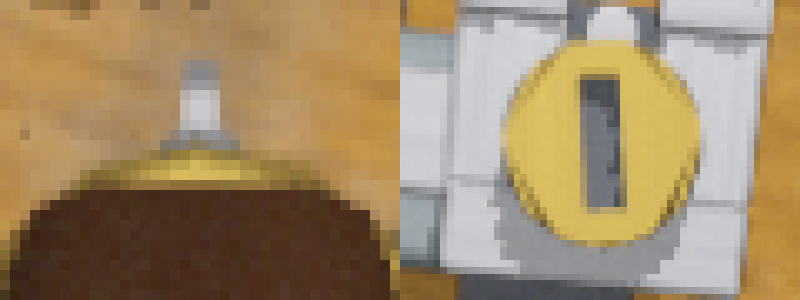

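Call:
{"method": "drive_tool", "body": {
  "moves": [0,45,1.4,0,0,0,0,0,45.1,1.4,0,0,0,0,0,0,0,0,0,0,0,0,0,0,20,0,0,0,0,0,0,20,0,0,0,0,0,0,6,0,0,0,0,0,0,0,0,0,0,0,0,0,0,0,0,0]
}}

```text
t: 5.8
tool_pos: [0.5654, -0.1459, 0.4467]
orientation: [3.114, 0.409, 0.001]
force: [0.3, -0.4, -0.0]
opening: 0.026
gripper_force: 50.0
```

Run:
```python
from h import *
go((.5651,-.1461,.145+.1185),15)
a=cam('wrist')
cv2.imwrite('pics/tip2.png',cv2.resize(a['color'][150:260,230:340,::-1],(600,600),interpolation=cv2.INTER_NEAREST))
```

```text
grasp now [ 0.5656 -0.146   0.2794] psi 14.95 q [-0.34  0.07  1.47 -0.    1.59  0.97] | shift in current tool mm [-0.4  0.1 15.9] turn [ 0.04 -0.05 -0.05] | shift in turned tool [-0.3  0.1 15.9]
```

View pics/tip2.png

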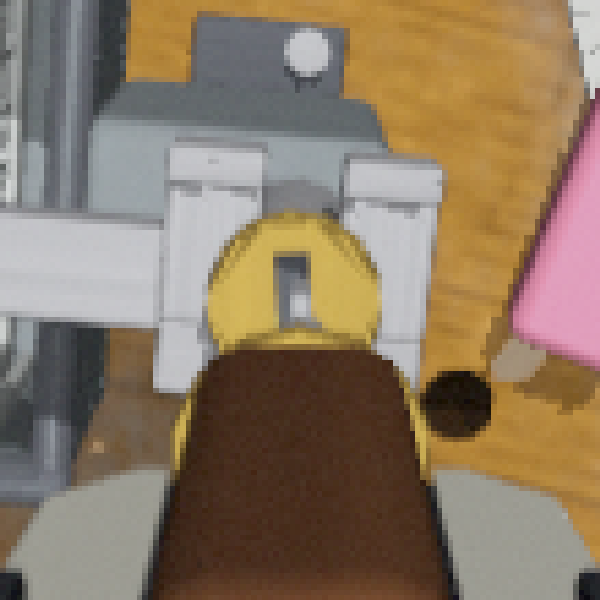

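Blade at crop x≈300, slot centre ≈292: the blade sits about 1 mm to the right. Shift by −1 in tool y and lower.

Call:
{"method": "drive_tool", "body": {
  "moves": [0,-0.3,-1.1,0,0,0,0,0,0,0,4,0,0,0,0,0,0,4,0,0,0,0,0,0,3,0,0,0,0,0,0,2,0,0,0,0,0,0,1,0,0,0,0,0,0,0,0,0,0]
}}

```text
t: 6.55
tool_pos: [0.565, -0.1443, 0.4315]
orientation: [-3.114, -0.41, 0.001]
force: [-0.3, 0.6, -1.0]
opening: 0.0256
gripper_force: 50.0
```

Run:
```python
from h import *
go((.5651,-.1461,.145+.1185),15)
s=pose()[2];print(s['force'],s['wrist_torque'])
```

```text
grasp now [ 0.5649 -0.1442  0.2642] psi 15.0 q [-0.34  0.08  1.5   0.    1.57  0.97] | shift in current tool mm [-0.4  1.8  0.7] turn [-0.02  0.02  0.  ] | shift in turned tool [-0.4  1.8  0.7]
[-0.29247232  0.57262128 -0.98398449] [0.04307892 0.0244398  0.01801088]
```

Call:
{"method": "drive_tool", "body": {
  "moves": [0,0,0,0,0,0,-8.5,0,0,0,0,0,0,-8.5,0,0,0,-0.3,0,0,-8.5,0,0,0,-0.3,0,0,-8.5,0,0,0,-0.3,0,0,-8.5,0,0,0,-0.3,0,0,-8.5,0,0,0,-0.3,0,0,-8.5,0,0,0,-0.3,0,0,-8.5]
}}

```text
t: 7.35
tool_pos: [0.5651, -0.1445, 0.4336]
orientation: [2.346, 2.088, -0.0]
force: [1.3, -0.1, -1.7]
opening: 0.0258
gripper_force: 50.0
```

Run:
```python
from h import *
go((.5651,-.1461,.145+.1185),15)
s=pose()[2];print(s['force'],s['wrist_torque'])
```

```text
grasp now [ 0.5651 -0.1445  0.2663] psi 83.33 q [-0.34  0.07  1.5  -0.    1.57 -0.22] | shift in current tool mm [-1.6  0.2  2.8] turn [3.000e-02 1.000e-02 6.833e+01] | shift in turned tool [-0.4  1.6  2.8]
[ 1.2679203  -0.06996339 -1.73645394] [-0.2103147  -0.20598371 -0.10983565]
```

Torque −0.11 N·m: the screw is turning. Continuing.

Call:
{"method": "drive_tool", "body": {
  "moves": [0,0,0,-0.3,0,0,-8.5,0,0,0,-0.3,0,0,-8.5,0,0,0,-0.3,0,0,-8.5,0,0,0,-0.3,0,0,-8.5,0,0,0,-0.3,0,0,-8.5,0,0,0,-0.3,0,0,-8.5,0,0,0,-0.3,0,0,-8.5,0,0,0,-0.3,0,0,-8.5]
}}

```text
t: 8.15
tool_pos: [0.5649, -0.1445, 0.436]
orientation: [-0.778, -3.044, 0.001]
force: [-1.2, -1.3, -1.2]
opening: 0.0258
gripper_force: 50.0
```

Call:
{"method": "drive_tool", "body": {
  "moves": [0,0,0,-0.3,0,0,-8.5,0,0,0,-0.3,0,0,-8.5,0,0,0,-0.3,0,0,-8.5,0,0,0,-0.3,0,0,-8.5,0,0,0,-0.3,0,0,-8.5,0,0,0,0,0,0,0]
}}

```text
t: 8.75
tool_pos: [0.565, -0.1446, 0.4375]
orientation: [0.372, -3.119, 0.001]
force: [0.3, -2.1, -1.3]
opening: 0.0258
gripper_force: 50.0
```

Run:
```python
from h import *
go((.5651,-.1461,.145+.1185),195)
s=pose()[2];print(s['force'],s['wrist_torque'])
```

```text
grasp now [ 0.5649 -0.1447  0.2702] psi -166.38 q [-0.34  0.07  1.49 -0.    1.58 -2.15] | shift in current tool mm [ 0.2 -1.5  6.7] turn [-0.04 -0.02 -1.38] | shift in turned tool [ 0.3 -1.5  6.7]
[ 0.2872329  -2.0604429  -1.26202175] [-0.44322609  0.06203464 -0.08262167]
```

Call:
{"method": "drive_tool", "body": {
  "moves": [0,0,0,-10,0,0,0,0,0,0,-35,0,0,0,0,0,0,-5,0,0,8.5,0,0,0,0,0,0,8.5,0,0,0,0,0,0,8.5,0,0,0,0,0,0,8.5,0,0,0,0,0,0,8.5,0,0,0,0,0,0,8.5]
}}

```text
t: 9.55
tool_pos: [0.5651, -0.144, 0.4886]
orientation: [1.025, 2.969, 0.001]
force: [-1.0, -0.1, -0.8]
opening: 0.0257
gripper_force: 50.0
```

Call:
{"method": "drive_tool", "body": {
  "moves": [0,0,0,0,0,0,8.5,0,0,0,0,0,0,8.5,0,0,0,0,0,0,8.5,0,0,0,0,0,0,8.5,0,0,0,0,0,0,8.5,0,0,0,0,0,0,8.5,0,0,0,0,0,0,8.5,0,0,0,0,0,0,8.5]
}}

```text
t: 10.35
tool_pos: [0.5651, -0.144, 0.4886]
orientation: [2.51, 1.889, 0.002]
force: [0.2, -0.2, -1.4]
opening: 0.0255
gripper_force: 50.0
```

Call:
{"method": "drive_tool", "body": {
  "moves": [0,0,0,0,0,0,8.5,0,0,0,0,0,0,8.5,0,0,0,0,0,0,8.5,0,0,0,0,0,0,8.5,0,0,0,0,0,0,8.5,0,0,0,0,0,0,8.5,0,0,0,0,0,0,8.5,0,0,0,0,0,0,0]
}}

```text
t: 11.15
tool_pos: [0.5651, -0.1441, 0.4885]
orientation: [3.116, 0.401, 0.002]
force: [-0.2, -0.6, -1.0]
opening: 0.0258
gripper_force: 50.0
```

Call:
{"method": "drive_tool", "body": {
  "moves": [0,-45,0,0,0,0,0,0,-45,0,0,0,0,0,0,0,0,0,0,0,0,0,0,0,0,0,0,0,0,0,0,0,0,0,0]
}}

```text
t: 11.65
tool_pos: [0.4786, -0.1674, 0.4883]
orientation: [3.114, 0.412, 0.003]
force: [-0.6, -0.8, -2.0]
opening: 0.0259
gripper_force: 50.0
```

```bash
cat > screw.py <<'E'
from h import *
a=cam('wrist');P=pts(a)
hsv=cv2.cvtColor(a['color'],cv2.COLOR_RGB2HSV)
y=(hsv[...,0]>18)&(hsv[...,0]<38)&(hsv[...,1]>140)&(P[...,2]>.13)&(P[...,2]<.17)&(abs(P[...,0]-.565)<.03)&(abs(P[...,1]+.143)<.03)
p=P[y];v,u=np.nonzero(y)
zt=np.median(p[:,2]);print('zt',zt,u.min(),u.max(),v.min(),v.max())
hull=cv2.convexHull(np.stack([u,v],1).astype(np.int32));M=np.zeros(y.shape,np.uint8);cv2.fillPoly(M,[hull],1)
M=cv2.erode(M,np.ones((5,5)))
s=(M>0)&~y
_,L,st,_=cv2.connectedComponentsWithStats(s.astype(np.uint8));s=L==1+np.argmax(st[1:,4])
def ray(u,v,z):
    n=cv2.undistortPoints(np.stack([u,v],1).reshape(-1,1,2).astype(float),a['mtx'],a['dist_coeffs']).reshape(-1,2)
    d=np.c_[n,np.ones(len(n))]@a['R'];C=-a['R'].T@a['t'];return (C+d*((z-C[2])/d[:,2])[:,None])[:,:2]*1000
v2,u2=np.nonzero(s);print('slot',cv2.minAreaRect(ray(u2,v2,zt).astype(np.float32)))
print('head',ray(np.array([(u.min()+u.max())/2]),np.array([(v.min()+v.max())/2]),zt))
E
python3 - <<'E'
import screw
from h import *
go((.4452,-.3602,.32),15)
E
```

```text
zt 0.15728929615088505 271 299 97 127
slot ((564.4166870117188, -144.6253662109375), (22.486183166503906, 10.456371307373047), 4.23116397857666)
head [[ 565.77074874 -144.90686628]]
grasp now [ 0.479  -0.1674  0.3208] psi 15.08 q [-0.44 -0.14  1.61  0.    1.67  0.87] | shift in current tool mm [-82.6 177.4   0.8] turn [ 0.03 -0.07  0.08] | shift in turned tool [-82.4 177.5   0.8]
```

Call:
{"method": "drive_tool", "body": {
  "moves": [0,-16.5,35.5,0,0,0,0,0,-16.5,35.5,0,0,0,0,0,-16.5,35.5,0,0,0,0,0,-16.5,35.5,0,0,0,0,0,-16.5,35.5,0,0,0,0,0,0,0,0,0,0,0,0,0,0,0,0,0,0,0,0,0,0,0,0,0]
}}

```text
t: 12.5
tool_pos: [0.4451, -0.3598, 0.4873]
orientation: [-3.114, -0.412, -0.0]
force: [0.2, -0.1, -0.7]
opening: 0.0255
gripper_force: 50.0
```

Run:
```python
from h import *
go((.4452,-.3602,.1345),15)
```

```text
grasp now [ 0.4451 -0.3597  0.32  ] psi 15.07 q [-0.77  0.04  1.44  0.    1.67  0.54] | shift in current tool mm [-1.000e-01  5.000e-01  1.855e+02] turn [-0.04 -0.01  0.07] | shift in turned tool [-1.000e-01  4.000e-01  1.855e+02]
```

Call:
{"method": "drive_tool", "body": {
  "moves": [0,0,0.4,40,0,0,0,0,0,0,40,0,0,0,0,0,0,40,0,0,0,0,0,0,40,0,0,0,0,0,0,18,0,0,0,0,0,0,6,0,0,0,0,0,0,0,0,0,0,60,0,0,0,0,0,0]
}}

```text
t: 13.3
tool_pos: [0.4453, -0.3602, 0.3046]
orientation: [3.113, 0.412, 0.002]
force: [-0.8, 0.0, 0.6]
opening: 0.0304
gripper_force: 0.0
```

Call:
{"method": "drive_tool", "body": {
  "moves": [60,0,0,0,0,0,0,60,0,0,0,0,0,0,60,0,0,-20,0,0,0,60,0,0,-40,0,0,0,60,0,0,-40,0,0,0,60,0,0,-40,0,0,0,60,0,0,-10,0,0,0,60,0,0,0,0,0,0]
}}

```text
t: 14.1
tool_pos: [0.4448, -0.3611, 0.4566]
orientation: [3.11, 0.409, 0.005]
force: [0.7, -0.5, 0.1]
opening: 0.0602
gripper_force: 0.0
```

Call:
{"method": "drive_tool", "body": {
  "moves": [60,19.1,-38.3,0,0,0,0,60,19.1,-38.3,0,0,0,0,60,19.1,-38.3,0,0,0,0,60,19.1,-38.3,0,0,0,0,60,19.1,-38.3,0,0,0,0,60,19.1,-38.3,0,0,0,0,60,19.1,-38.3,0,0,0,0,60,19.1,-38.3,0,0,0,0]
}}

```text
t: 14.9
tool_pos: [0.5124, -0.0235, 0.4511]
orientation: [-3.114, -0.41, 0.004]
force: [0.7, -0.6, 0.1]
opening: 0.06
gripper_force: 0.0
```

Call:
{"method": "drive_tool", "body": {
  "moves": [60,19.1,-38.3,0,0,0,0,60,19.1,-38.3,0,0,0,0,60,0,0,0,0,0,-7.5,60,0,0,0,0,0,-7.5,60,0,0,0,0,0,-7.5,60,0,0,0,0,0,-7.5,60,0,0,0,0,0,-7.5,60,0,0,0,0,0,-7.5]
}}

```text
t: 15.7
tool_pos: [0.5295, 0.0587, 0.4509]
orientation: [-2.715, -1.577, 0.005]
force: [0.5, -0.4, -0.3]
opening: 0.0602
gripper_force: 0.0
```

Call:
{"method": "drive_tool", "body": {
  "moves": [60,0,0,0,0,0,0,60,0,0,0,0,0,0]
}}

```text
t: 15.9
tool_pos: [0.5296, 0.0586, 0.4518]
orientation: [-2.723, -1.565, 0.003]
force: [-0.1, 0.5, -0.7]
opening: 0.0598
gripper_force: 0.0
```

Run:
```python
from h import *
go((.5309,.0602,.162),60)
t=cam('top');P=pts(t)
p=P[(P[...,2]>.155)&(P[...,2]<.175)&(abs(P[...,0]-.445)<.03)&(abs(P[...,1]+.36)<.03)];print('driver',len(p),p.mean(0))
```

```text
grasp now [0.5292 0.0586 0.2845] psi 59.77 q [ 0.01 -0.07  1.6   0.    1.61  0.54] | shift in current tool mm [  2.2   0.6 122.5] turn [-0.12  0.07 -0.23] | shift in turned tool [  2.    0.3 122.5]
driver 142 [ 0.44421782 -0.35752004  0.16422965]
```

Call:
{"method": "drive_tool", "body": {
  "moves": [60,2,0.5,40,0,0,0,60,0,0,40,0,0,0,60,0,0,30,0,0,0,60,0,0,12,0,0,0,60,0,0,0,0,0,0,15,0,0,0,0,0,0,15,0,0,0,0,0,0,15,0,0,0,0,0,0],
  "grip_force": 15
}}

```text
t: 16.75
tool_pos: [0.5319, 0.0601, 0.3335]
orientation: [2.72, 1.57, 0.005]
force: [-0.2, 0.9, 0.9]
opening: 0.0404
gripper_force: 0.0
```

Call:
{"method": "drive_tool", "body": {
  "moves": [15,0,0,0,0,0,0,15,0,0,0,0,0,0]
}}

```text
t: 16.95
tool_pos: [0.5313, 0.0602, 0.3321]
orientation: [2.721, 1.571, 0.001]
force: [-14.0, 7.5, 7.6]
opening: 0.0247
gripper_force: 8.6
```

Run:
```python
from h import *
go((.5309,.0602,.162),60)
th=np.radians(9.7);al=np.linspace(0,1.35,10);r=.0802
k=r*np.stack([-np.sin(al)*np.cos(th)+np.cos(al)*np.sin(th),-np.sin(al)*np.sin(th)-np.cos(al)*np.cos(th)],1)
d=np.diff(k,axis=0)*1000;ps=np.radians(60)
print(np.c_[d[:,0]*np.cos(ps)+d[:,1]*np.sin(ps),d[:,0]*np.sin(ps)-d[:,1]*np.cos(ps)].round(1).tolist())
```

```text
grasp now [0.5314 0.0602 0.1648] psi 59.99 q [ 0.02 -0.    1.76  0.    1.38  0.54] | shift in current tool mm [-0.2 -0.4  2.8] turn [ 0.02 -0.03 -0.01] | shift in turned tool [-0.2 -0.4  2.8]
[[-7.0, -9.8], [-5.4, -10.7], [-3.8, -11.4], [-2.0, -11.8], [-0.2, -12.0], [1.6, -11.9], [3.3, -11.5], [5.0, -10.9], [6.6, -10.0]]
```

Call:
{"method": "drive_tool", "body": {
  "moves": [15,0,0,0,0,0,0,15,0,0,0,0,0,0,15,-7,-9.8,0,0,0,0,15,-5.4,-10.7,0,0,0,0,15,-3.8,-11.4,0,0,0,0]
}}

```text
t: 17.45
tool_pos: [0.4958, 0.0605, 0.3319]
orientation: [2.718, 1.567, 0.0]
force: [3.6, -10.0, 0.4]
opening: 0.021
gripper_force: 15.0
```

Call:
{"method": "drive_tool", "body": {
  "moves": [15,-2,-11.8,0,0,0,0,15,-0.2,-12,0,0,0,0,15,1.6,-11.9,0,0,0,0,15,3.3,-11.5,0,0,0,0,15,5,-10.9,0,0,0,0,15,6.6,-10,0,0,0,0,15,0,0,0,0,0,0,60,0,0,0,0,0,0]
}}

```text
t: 18.25
tool_pos: [0.4437, 0.1085, 0.3316]
orientation: [2.72, 1.572, 0.001]
force: [-0.3, -0.2, -0.0]
opening: 0.0248
gripper_force: 0.0
```

Call:
{"method": "drive_tool", "body": {
  "moves": [60,0,0,0,0,0,0,60,0,0,0,0,0,0,60,0,0,-25,0,0,0,60,0,0,-40,0,0,0,60,0,0,-40,0,0,0,60,0,0,-20,0,0,0,60,0,0,0,0,0,0,60,0,0,0,0,0,0]
}}

```text
t: 19.05
tool_pos: [0.4438, 0.1083, 0.456]
orientation: [2.721, 1.57, 0.0]
force: [0.0, -0.3, -1.2]
opening: 0.0599
gripper_force: 0.0
```

Run:
```python
from h import *
go((.5309,.0602,.285),10)
a=cam('top')
cv2.imwrite('pics/top2.png',cv2.resize(a['color'][150:310,80:420,::-1],(800,376),interpolation=cv2.INTER_CUBIC))
```

```text
grasp now [0.4439 0.1083 0.2887] psi 59.98 q [ 0.13 -0.28  1.79 -0.    1.64  0.65] | shift in current tool mm [ 1.9 99.4  3.8] turn [ 1.000e-02 -1.000e-02  4.998e+01] | shift in turned tool [77.4 62.5  3.7]
```

View pics/top2.png

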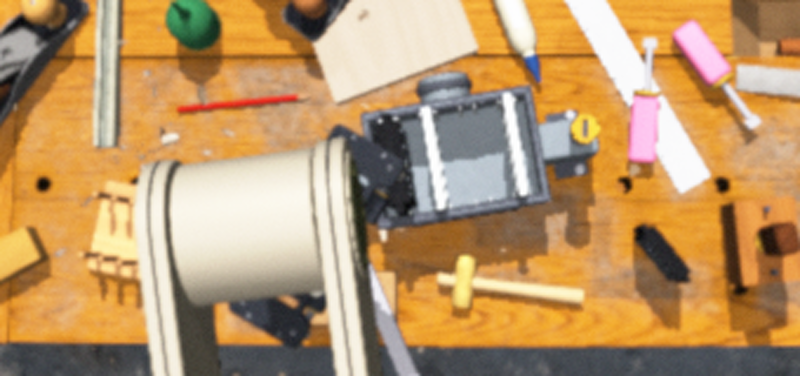

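Call:
{"method": "drive_tool", "body": {
  "moves": [40,0,0,0,0,0,8.4,40,0,0,0,0,0,8.4,40,0,0,0,0,0,8.4,40,0,0,0,0,0,8.4,40,0,0,0,0,0,8.4,40,0,0,0,0,0,8.3,40,1.6,36.5,0,0,0,0,40,1.6,36.5,0,0,0,0]
}}

```text
t: 19.9
tool_pos: [0.4588, 0.0368, 0.4541]
orientation: [-3.13, -0.269, 0.005]
force: [0.7, 1.6, -0.3]
opening: 0.0401
gripper_force: 0.0
```

Call:
{"method": "drive_tool", "body": {
  "moves": [40,1.6,36.5,0,0,0,0,40,1.6,36.5,0,0,0,0,40,0,0,0,0,0,0,40,0,0,0,0,0,0]
}}

```text
t: 20.3
tool_pos: [0.4743, -0.0349, 0.4544]
orientation: [-3.129, -0.262, 0.005]
force: [-0.2, 0.4, 0.3]
opening: 0.0398
gripper_force: 0.0
```

Run:
```python
from h import *
a=cam('wrist','w3');P=pts(a)
go((.5527,-.0706,.2),9.7)
O=np.array([.5411,-.0026]);t=np.radians(9.7);B=np.array([[np.cos(t),-np.sin(t)],[np.sin(t),np.cos(t)]])
L=(P[...,:2]-O)@B
for n,y0 in(('-69',-.069),('-23',-.023),('23',.023),('69',.069)):
    m=(abs(L[...,0])<.065)&(abs(L[...,1]-y0)<.02)&(P[...,2]>.117)&(P[...,2]<.128)
    p=P[m]
    if len(p)<30: print(n,len(p));continue
    r=cv2.minAreaRect((p[:,:2]*1000).astype(np.float32));print(n,len(p),np.round(r[0],1),np.round(r[1],1),r[2],np.median(p[:,2]), 'local',((np.array(r[0])/1000-O)@B).round(4))
c=P[(P[...,2]>.165)&(P[...,2]<.176)&(abs(P[...,0]-.444)<.04)&(abs(P[...,1]-.108)<.04)]
print('knob',len(c),c.mean(0) if len(c) else '')
```

```text
grasp now [ 0.4739 -0.034   0.2875] psi 9.65 q [-0.18 -0.23  1.74  0.    1.63  1.22] | shift in current tool mm [71.4 49.1 87.3] turn [-0.08  0.15 -0.05] | shift in turned tool [71.1 49.1 87.5]
-69 1179 [551.9 -70.3] [114.3  10.8] 9.805659294128418 0.12392120344405004 local [-0.0008 -0.0686]
-23 0
23 1179 [536.5  20.7] [114.3  11. ] 9.207566261291504 0.12397335235627197 local [-0.0006  0.0237]
69 2780 [530.5  65.8] [114.9  28.9] 9.918108940124512 0.12400968479812575 local [0.0011 0.0692]
knob 423 [0.44580369 0.10661688 0.17120577]
```

View pics/w3.png

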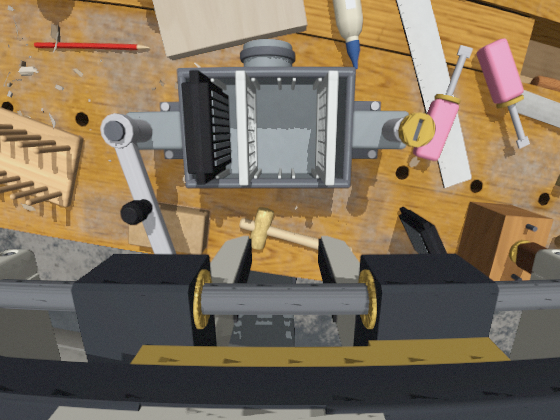

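View: screens at x≈243 and 333, cassette at 205, bar clear to the lower left. Going to the −69 screen.

Call:
{"method": "drive_tool", "body": {
  "moves": [40,35.4,24.5,0,0,0,0,40,35.4,24.4,0,0,0,0,40,0,0,40,0,0,0,40,0,0,40,0,0,0,40,0,0,20,0,0,0,40,0,0,0,0,0,0,40,0,0,0,0,0,0],
  "grip_force": 25
}}

```text
t: 21.05
tool_pos: [0.5526, -0.0695, 0.3566]
orientation: [-3.13, -0.268, 0.001]
force: [0.7, 0.1, 1.0]
opening: 0.0399
gripper_force: 0.0
```

Run:
```python
from h import *
go((.5519,-.0703,.111),9.7)
```

```text
grasp now [ 0.5524 -0.0695  0.1893] psi 9.78 q [-0.22  0.04  1.67  0.    1.43  1.18] | shift in current tool mm [-0.7  0.7 78.3] turn [-0.03  0.03  0.08] | shift in turned tool [-0.8  0.6 78.3]
```

Call:
{"method": "drive_tool", "body": {
  "moves": [40,-0.7,0.6,30,0,0,0,40,0,0,30,0,0,0,40,0,0,18,0,0,0,40,0,0,0,0,0,0,0,0,0,0,0,0,0,0,0,0,0,0,0,0,0,0,0,0,0,0,0,0,0,0,0,0,0,0]
}}

```text
t: 21.85
tool_pos: [0.5525, -0.0714, 0.2798]
orientation: [3.13, 0.266, 0.003]
force: [-0.4, 0.2, 0.2]
opening: 0.0126
gripper_force: 0.0
```

Call:
{"method": "drive_tool", "body": {
  "moves": [0,0,0,0,0,0,0,0,0,0,0,0,0,0,0,0,0,-15,0,0,0,0,0,0,-25,0,0,0,0,0,0,-40,0,0,0,0,0,0,-40,0,0,0,0,0,0,-40,0,0,0,0,0,0,-30,0,0,0]
}}

```text
t: 22.65
tool_pos: [0.5517, -0.0715, 0.4723]
orientation: [3.129, 0.265, 0.004]
force: [0.9, -0.7, -2.1]
opening: 0.0098
gripper_force: 25.0
```

Call:
{"method": "drive_tool", "body": {
  "moves": [0,0,0,0,0,0,0,0,0,0,0,0,0,0]
}}

```text
t: 22.85
tool_pos: [0.552, -0.0715, 0.4692]
orientation: [3.13, 0.265, 0.002]
force: [-0.0, 0.3, -2.6]
opening: 0.0097
gripper_force: 25.0
```

Run:
```python
from h import *
a=cam('top');P=pts(a)
p=P[(P[...,2]>.06)&(P[...,2]<.085)&(abs(P[...,0]-.45)<.12)&(P[...,1]>.24)&(P[...,1]<.48)]
r=cv2.minAreaRect((p[:,:2]*1000).astype(np.float32));print('dowels',len(p),r)
p=P[(P[...,2]>.009)&(P[...,2]<.02)&(abs(P[...,0]-.45)<.12)&(P[...,1]>.24)&(P[...,1]<.44)]
r=cv2.minAreaRect((p[:,:2]*1000).astype(np.float32));print('board',len(p),r)
go((.4,.3581,.30),-11)
```

```text
dowels 146 ((449.6802673339844, 357.19427490234375), (146.33718872070312, 80.05927276611328), 77.95864868164062)
board 1809 ((465.9328918457031, 360.4967041015625), (225.2202911376953, 187.99610900878906), 13.666982650756836)
grasp now [ 0.5515 -0.0714  0.3002] psi 9.7 q [-0.22 -0.    1.52 -0.    1.63  1.18] | shift in current tool mm [-7.730e+01 -4.489e+02  4.000e-01] turn [-1.00e-02  8.00e-02  2.07e+01] | shift in turned tool [-2.309e+02 -3.926e+02  2.000e-01]
```

Call:
{"method": "drive_tool", "body": {
  "moves": [0,-5,-20,0,0,0,0,0,-10,-39,0,0,0,0,0,-10,-39,0,0,0,0,0,-10,-39,0,0,0,0,0,-10,-39,0,0,0,0,0,-10,-39,0,0,0,0,0,-10,-39,0,0,0,0,0,-10,-39,0,0,0,0]
}}

```text
t: 23.7
tool_pos: [0.4274, 0.2059, 0.466]
orientation: [3.129, 0.265, -0.006]
force: [0.5, -0.3, -1.9]
opening: 0.0101
gripper_force: 25.0
```

Call:
{"method": "drive_tool", "body": {
  "moves": [0,-10,-39,0,0,0,0,0,-10,-39,0,0,0,0,0,-10,-39,0,0,0,0,0,-10,-39,0,0,0,0,0,-6,-28,0,0,0,0,0,0,0,0,0,0,7.2,0,0,0,0,0,0,7.2,0,0,0,0,0,0,7.2]
}}

```text
t: 24.5
tool_pos: [0.3518, 0.3785, 0.4656]
orientation: [3.12, -0.332, -0.005]
force: [0.1, -0.7, -1.5]
opening: 0.01
gripper_force: 25.0
```

Call:
{"method": "drive_tool", "body": {
  "moves": [0,0,0,0,0,0,0,0,0,0,0,0,0,0]
}}

```text
t: 24.7
tool_pos: [0.3522, 0.3782, 0.4667]
orientation: [3.123, -0.32, -0.003]
force: [0.1, -0.3, -2.1]
opening: 0.0096
gripper_force: 25.0
```

```bash
cat > rack.py <<'E'
from h import *
a=cam('wrist','w4');P=pts(a)
m=(P[...,2]>.055)&(P[...,2]<.082)&(abs(P[...,0]-.45)<.14)&(P[...,1]>.22)&(P[...,1]<.50)
p=P[m]
r=cv2.minAreaRect((p[:,:2]*1000).astype(np.float32));print('dowels',len(p),r,np.percentile(p[:,2],[50,95]))
m=(P[...,2]>.072)&(P[...,2]<.081)&(abs(P[...,0]-.45)<.14)&(P[...,1]>.22)&(P[...,1]<.50)
n,L,st,ce=cv2.connectedComponentsWithStats(m.astype(np.uint8))
for i in range(1,n):
    if st[i,4]>=6: print(st[i,4],P[L==i].mean(0).round(4),ce[i].round(0))
go((.4497,.3572,.30),-12)
E
python3 rack.py
```

```text
dowels 678 ((449.6287536621094, 357.5517883300781), (144.8862762451172, 79.44925689697266), 78.96275329589844) [0.0750257  0.07744882]
42 [0.471  0.2839 0.0756] [342.  75.]
40 [0.4975 0.4179 0.0756] [226.  76.]
34 [0.4936 0.395  0.0752] [246.  75.]
36 [0.4892 0.3734 0.0755] [264.  75.]
37 [0.4848 0.3507 0.0758] [284.  74.]
32 [0.4801 0.3281 0.0759] [304.  74.]
32 [0.4756 0.3055 0.0757] [323.  74.]
35 [0.4057 0.3198 0.0756] [322. 136.]
36 [0.4013 0.2973 0.0756] [340. 136.]
36 [0.428  0.4322 0.0757] [228. 137.]
35 [0.4234 0.4098 0.0756] [247. 137.]
33 [0.4191 0.3874 0.0759] [266. 137.]
31 [0.4145 0.3644 0.0758] [285. 137.]
33 [0.4101 0.3421 0.0758] [303. 136.]
grasp now [0.352  0.378  0.2998] psi -11.71 q [ 0.72 -0.11  1.62 -0.    1.64  2.5 ] | shift in current tool mm [99.6  0.8 -0.3] turn [0.1  0.07 0.29] | shift in turned tool [99.6  0.3 -0.2]
```

View pics/w4.png

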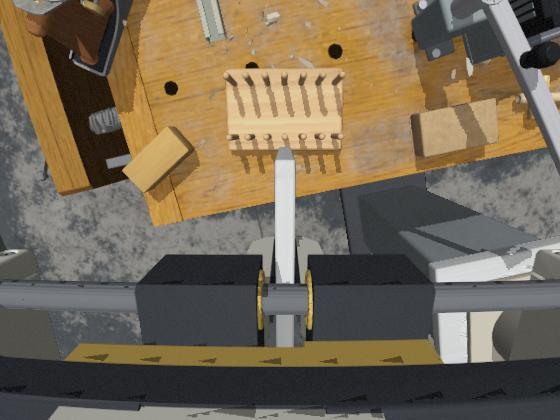

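Call:
{"method": "drive_tool", "body": {
  "moves": [0,33,-11.4,0,0,0,-0.5,0,33,-11.4,0,0,0,0,0,33.2,-11.5,0,0,0,0,0,0,0,30,0,0,0,0,0,0,40,0,0,0,0,0,0,20,0,0,0,0,0,0,0,0,0,0,0,0,0,0,0,0,0]
}}

```text
t: 25.55
tool_pos: [0.4565, 0.392, 0.3786]
orientation: [3.126, -0.31, -0.001]
force: [-0.6, -0.6, -1.0]
opening: 0.0094
gripper_force: 25.0
```

Run:
```python
from h import *
go((.4561,.3915,.119),-11.2)
```

```text
grasp now [0.4564 0.392  0.2113] psi -11.33 q [ 0.62  0.15  1.52 -0.    1.48  2.39] | shift in current tool mm [-0.2  0.6 92.3] turn [ 0.03  0.03 -0.13] | shift in turned tool [-0.3  0.6 92.3]
```

Call:
{"method": "drive_tool", "body": {
  "moves": [0,-0.2,0.6,25,0,0,0,0,0,0,30,0,0,0,0,0,0,22,0,0,0,0,0,0,10,0,0,0,0,0,0,3.5,0,0,0,0,0,0,0,0,0,0,0,0,0,0,0,0,0]
}}

```text
t: 26.25
tool_pos: [0.4568, 0.3921, 0.29]
orientation: [-3.124, 0.312, -0.003]
force: [-0.0, -0.9, -0.8]
opening: 0.0101
gripper_force: 25.0
```

Call:
{"method": "drive_tool", "body": {
  "moves": [0,0,0,1,0,0,0,0,0,0,0,0,0,0]
}}

```text
t: 26.45
tool_pos: [0.4564, 0.3918, 0.2879]
orientation: [-3.125, 0.312, -0.002]
force: [-1.3, -0.4, -1.4]
opening: 0.0096
gripper_force: 25.0
```

Run:
```python
from h import *
go((.4561,.3915,.119),-11.2);print(pose()[2]['force'])
```

```text
grasp now [0.4566 0.3919 0.1206] psi -11.4 q [ 0.62  0.22  1.61 -0.    1.31  2.39] | shift in current tool mm [-0.2  0.3  1.6] turn [-0.06 -0.06 -0.2 ] | shift in turned tool [-0.2  0.3  1.6]
[-1.31100958 -0.41223491 -1.42407316]
```

Call:
{"method": "drive_tool", "body": {
  "moves": [0,0,0,1.3,0,0,0,0,0,0,0,0,0,0,24,0,0,0,0,0,0,24,0,0,0,0,0,0,24,0,0,0,0,0,0,24,0,0,-20,0,0,0,24,0,0,-40,0,0,0,24,0,0,-40,0,0,0]
}}

```text
t: 27.25
tool_pos: [0.4557, 0.3913, 0.3857]
orientation: [3.124, -0.312, -0.003]
force: [1.4, 0.3, 0.9]
opening: 0.0238
gripper_force: 0.0
```

Call:
{"method": "drive_tool", "body": {
  "moves": [26,0,0,-40,0,0,0,26,0,0,-30,0,0,0,26,-44,3,0,0,0,0,26,-45,3,0,0,0,0,26,0,0,0,0,0,0,26,0,0,0,0,0,0]
}}

```text
t: 27.85
tool_pos: [0.3669, 0.4035, 0.456]
orientation: [-3.126, 0.309, -0.001]
force: [0.0, -1.0, -1.2]
opening: 0.0259
gripper_force: 0.0
```

Run:
```python
import rack
from h import *
P=rack.P
m=(P[...,2]>.122)&(P[...,2]<.136)&(abs(P[...,0]-.45)<.1)&(abs(P[...,1]-.37)<.1)
r=cv2.minAreaRect((P[m][:,:2]*1000).astype(np.float32));print('screen',m.sum(),r,np.median(P[m][:,2]))
go((.5369,.0195,.30),9.5)
```

```text
dowels 725 ((449.3112487792969, 357.6648864746094), (143.72491455078125, 79.99540710449219), 78.45780181884766) [0.07502507 0.07743531]
36 [0.4981 0.418  0.0754] [250.  83.]
42 [0.4938 0.3958 0.0756] [270.  82.]
43 [0.4892 0.3733 0.0756] [290.  82.]
42 [0.4847 0.3505 0.0757] [310.  82.]
35 [0.4804 0.3283 0.0757] [330.  82.]
37 [0.4758 0.3062 0.0756] [349.  83.]
41 [0.4712 0.2834 0.0757] [369.  83.]
34 [0.4278 0.4321 0.0758] [252. 146.]
32 [0.4236 0.4097 0.0761] [270. 146.]
32 [0.4191 0.3873 0.076 ] [290. 146.]
32 [0.4146 0.365  0.076 ] [308. 146.]
34 [0.4102 0.3423 0.0759] [328. 145.]
35 [0.4058 0.3197 0.0757] [347. 145.]
31 [0.4017 0.2975 0.0756] [365. 145.]
grasp now [0.3679 0.4034 0.2886] psi -11.36 q [ 0.74 -0.03  1.56 -0.    1.61  2.51] | shift in current tool mm [ 89.5  29.1 -11.4] turn [-0.02 -0.04  0.64] | shift in turned tool [ 89.8  28.1 -11.4]
screen 1181 ((456.8362121582031, 391.9873046875), (9.380690574645996, 114.01409912109375), 78.46469116210938) 0.1300313411457634
grasp now [0.3679 0.4034 0.2886] psi -11.36 q [ 0.74 -0.03  1.56 -0.    1.61  2.51] | shift in current tool mm [241.5 343.  -11.4] turn [-1.000e-02 -4.000e-02 -2.086e+01] | shift in turned tool [103.5 406.5 -11.4]
```

Call:
{"method": "drive_tool", "body": {
  "moves": [26,26.8,38.1,0,0,0,0,26,26.8,38.1,0,0,0,0,26,26.8,38.1,0,0,0,0,26,26.8,38.1,0,0,0,0,26,26.8,38.1,0,0,0,0,26,26.8,38.1,0,0,0,0,26,26.8,38.1,0,0,0,0,26,26.8,38.1,0,0,0,0]
}}

```text
t: 28.7
tool_pos: [0.5188, 0.0591, 0.4557]
orientation: [3.126, -0.314, 0.001]
force: [1.4, 0.2, -0.5]
opening: 0.026
gripper_force: 0.0
```

Call:
{"method": "drive_tool", "body": {
  "moves": [26,26.8,38.1,0,0,0,0,26,0,0,0,0,0,-7,26,0,0,0,0,0,-7,26,0,0,0,0,0,-6.9,26,0,0,40,0,0,0,26,0,0,40,0,0,0,26,0,0,0,0,0,0,26,0,0,0,0,0,0]
}}

```text
t: 29.5
tool_pos: [0.5366, 0.0188, 0.3755]
orientation: [-3.131, -0.258, 0.003]
force: [0.1, -0.6, 0.3]
opening: 0.0259
gripper_force: 0.0
```

Run:
```python
from h import *
go((.5366,.0200,.112),9.5)
```

```text
grasp now [0.5362 0.0188 0.2082] psi 9.44 q [-0.06 -0.02  1.7  -0.    1.47  1.35] | shift in current tool mm [ 0.4 -1.2 96.2] turn [-0.02  0.12 -0.06] | shift in turned tool [ 0.2 -1.2 96.2]
```

Call:
{"method": "drive_tool", "body": {
  "moves": [26,0.3,-1,0,0,0,0,26,0,0,35,0,0,0,26,0,0,35,0,0,0,26,0,0,20,0,0,0,26,0,0,6,0,0,0,26,0,0,0,0,0,0,0,0,0,0,0,0,0,0,0,0,0,0,0,0],
  "grip_force": 25
}}

```text
t: 30.3
tool_pos: [0.5375, 0.0205, 0.282]
orientation: [3.13, 0.26, 0.006]
force: [0.4, -0.2, 0.5]
opening: 0.0144
gripper_force: 0.0
```

Call:
{"method": "drive_tool", "body": {
  "moves": [0,0,0,0,0,0,0,0,0,0,0,0,0,0,0,0,0,0,0,0,0,0,0,0,-15,0,0,0,0,0,0,-25,0,0,0,0,0,0,-40,0,0,0,0,0,0,-40,0,0,0,0,0,0,-40,0,0,0]
}}

```text
t: 31.1
tool_pos: [0.536, 0.0205, 0.4421]
orientation: [3.131, 0.26, -0.0]
force: [0.5, -0.5, -2.2]
opening: 0.0098
gripper_force: 25.0
```

Call:
{"method": "drive_tool", "body": {
  "moves": [0,0,0,-28,0,0,0,0,0,0,0,0,0,0,0,0,0,0,0,0,0]
}}

```text
t: 31.4
tool_pos: [0.5364, 0.0205, 0.4684]
orientation: [3.131, 0.26, 0.002]
force: [-0.0, -0.3, -2.7]
opening: 0.0096
gripper_force: 25.0
```

Run:
```python
from h import *
go((.352,.378,.30),-11.2)
```

```text
grasp now [0.5366 0.0205 0.3011] psi 9.5 q [-0.06 -0.06  1.57 -0.    1.63  1.35] | shift in current tool mm [-122.9 -383.     0.7] turn [ 1.00e-02 -8.00e-02  2.07e+01] | shift in turned tool [-250.3 -314.9    1.1]
```

Call:
{"method": "drive_tool", "body": {
  "moves": [0,-6.3,-19,0,0,0,0,0,-12.3,-38.3,0,0,0,0,0,-12.3,-38.3,0,0,0,0,0,-12.3,-38.3,0,0,0,0,0,-12.3,-38.3,0,0,0,0,0,-12.3,-38.3,0,0,0,0,0,-12.3,-38.3,0,0,0,0,0,-12.3,-38.3,0,0,0,0]
}}

```text
t: 32.2
tool_pos: [0.3966, 0.2895, 0.4651]
orientation: [3.129, 0.26, -0.006]
force: [0.3, 0.0, -2.1]
opening: 0.0097
gripper_force: 25.0
```

Call:
{"method": "drive_tool", "body": {
  "moves": [0,-12.3,-38.3,0,0,0,0,0,-12.3,-38.3,0,0,0,0,0,-6,-19,0,0,0,0,0,0,0,0,0,0,7,0,0,0,0,0,0,7,0,0,0,0,0,0,6.7,0,0,0,0,0,0,0,0,0,0,0,0,0,0]
}}

```text
t: 33.0
tool_pos: [0.3518, 0.3775, 0.4659]
orientation: [3.125, -0.301, -0.003]
force: [0.1, -0.7, -1.2]
opening: 0.0098
gripper_force: 25.0
```

Run:
```python
import rack
from h import *
go((.4494-.0115*.194,.3577-.0115*.981,.119),-11.2)
```

```text
dowels 792 ((449.87945556640625, 357.92181396484375), (145.3984375, 110.62356567382812), 78.32736206054688) [0.07440031 0.07740988]
42 [0.4975 0.4179 0.0757] [226.  75.]
14 [0.4939 0.3972 0.0761] [244.  74.]
34 [0.489  0.3734 0.0754] [265.  74.]
34 [0.4846 0.3508 0.0757] [284.  74.]
35 [0.4801 0.3281 0.0756] [304.  74.]
31 [0.4756 0.3057 0.0757] [324.  75.]
42 [0.471  0.2841 0.0756] [342.  75.]
7 [0.4838 0.3841 0.0741] [257.  81.]
6 [0.4687 0.3873 0.0753] [257.  94.]
6 [0.4299 0.3946 0.073 ] [258. 128.]
36 [0.428  0.4323 0.0756] [228. 136.]
15 [0.4242 0.4115 0.0759] [245. 136.]
35 [0.4191 0.3872 0.0758] [266. 136.]
34 [0.4145 0.3646 0.0758] [284. 136.]
35 [0.41   0.3422 0.0758] [303. 136.]
33 [0.4057 0.3199 0.0759] [322. 136.]
32 [0.4013 0.2971 0.0759] [340. 136.]
6 [0.4046 0.3974 0.0747] [260. 150.]
grasp now [0.3516 0.3772 0.299 ] psi -11.02 q [ 0.72 -0.11  1.62 -0.    1.64  2.48] | shift in current tool mm [99.9  1.2 -1.1] turn [0.1  0.07 0.98] | shift in turned tool [99.9 -0.5 -1. ]
grasp now [0.3516 0.3772 0.299 ] psi -11.02 q [ 0.72 -0.11  1.62 -0.    1.64  2.48] | shift in current tool mm [ 99.7  12.  179.9] turn [0.1  0.08 0.18] | shift in turned tool [ 99.5  12.  180. ]
```

Call:
{"method": "drive_tool", "body": {
  "moves": [0,33,4,0,0,0,0.2,0,33,4,0,0,0,0,0,33.6,4,0,0,0,0,0,0,0,30,0,0,0,0,0,0,40,0,0,0,0,0,0,20,0,0,0,0,0,0,0,0,0,0,0,0,0,0,0,0,0]
}}

```text
t: 33.85
tool_pos: [0.4473, 0.3463, 0.3778]
orientation: [3.126, -0.31, -0.001]
force: [0.5, 0.2, -0.9]
opening: 0.0099
gripper_force: 25.0
```

Run:
```python
from h import *
go((.4472,.3464,.120),-11.2)
```

```text
grasp now [0.4473 0.3462 0.2105] psi -11.33 q [ 0.57  0.05  1.62 -0.    1.47  2.34] | shift in current tool mm [-0.1 -0.2 90.5] turn [ 0.03  0.03 -0.13] | shift in turned tool [-0.2 -0.1 90.5]
```

Call:
{"method": "drive_tool", "body": {
  "moves": [0,0,0,25,0,0,0,0,0,0,30,0,0,0,0,0,0,22,0,0,0,0,0,0,9,0,0,0,0,0,0,3,0,0,0,0,0,0,0,0,0,0,0,0,0,1,0,0,0,0,0,0,0,0,0,0]
}}

```text
t: 34.65
tool_pos: [0.4478, 0.3466, 0.2891]
orientation: [-3.125, 0.312, -0.003]
force: [-0.3, -0.6, -1.4]
opening: 0.0098
gripper_force: 25.0
```

Run:
```python
from h import *
go((.4472,.3464,.120),-11.2);print(pose()[2]['force'])
```

```text
grasp now [0.4481 0.3469 0.1218] psi -11.39 q [0.57 0.12 1.71 0.   1.3  2.34] | shift in current tool mm [-0.5  0.4  1.8] turn [-0.09 -0.09 -0.19] | shift in turned tool [-0.5  0.4  1.8]
[-0.26927688 -0.62964596 -1.39761772]
```

Call:
{"method": "drive_tool", "body": {
  "moves": [0,0,0,1.2,0,0,0,0,0,0,0.8,0,0,0,0,0,0,0,0,0,0,24,0,0,0,0,0,0,24,0,0,0,0,0,0,24,0,0,0,0,0,0,24,0,0,-20,0,0,0,24,0,0,-40,0,0,0]
}}

```text
t: 35.45
tool_pos: [0.446, 0.3455, 0.342]
orientation: [3.121, -0.311, -0.01]
force: [0.6, 0.6, -1.1]
opening: 0.024
gripper_force: 0.0
```

Call:
{"method": "drive_tool", "body": {
  "moves": [26,0,0,-40,0,0,0,26,0,0,-40,0,0,0,26,0,0,-27,0,0,0,26,-44,3,0,0,0,0,60,-45,3,0,0,0,0,60,0,0,0,0,0,0,60,0,0,0,0,0,0]
}}

```text
t: 36.15
tool_pos: [0.3581, 0.3583, 0.4528]
orientation: [-3.126, 0.309, -0.001]
force: [0.2, 0.1, -0.7]
opening: 0.0456
gripper_force: 0.0
```

Run:
```python
from h import *
a=cam('wrist','w5');P=pts(a)
for x,y in((.456,.392),(.4472,.3464)):
    m=(P[...,2]>.122)&(P[...,2]<.137)&(abs(P[...,0]-x)<.07)&(abs((P[...,0]-x)*.194+(P[...,1]-y)*.981)<.015)
    r=cv2.minAreaRect((P[m][:,:2]*1000).astype(np.float32));print('screen',m.sum(),r,np.median(P[m][:,2]))
go((.4442,.1078,.285),60)
```

```text
screen 1319 ((457.28814697265625, 391.5097961425781), (10.95246410369873, 113.96988677978516), 78.21343231201172) 0.1298698861678949
screen 1175 ((448.81695556640625, 347.4856872558594), (9.135124206542969, 114.58808135986328), 78.54006958007812) 0.13000393484259284
grasp now [0.359  0.3581 0.2854] psi -11.36 q [ 0.68 -0.14  1.67 -0.    1.61  2.45] | shift in current tool mm [132.9 228.6   0.4] turn [ 1.000e-02 -3.000e-02 -7.136e+01] | shift in turned tool [-174.1  199.     0.4]
```

View pics/w5.png

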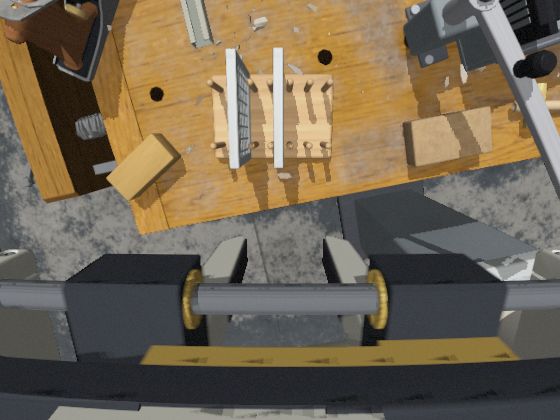

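Both screens stand upright in the rack (x≈236 and 279). Back to the knob.

Call:
{"method": "drive_tool", "body": {
  "moves": [60,22.2,38.1,0,0,0,0,60,22.2,38.1,0,0,0,0,60,22.2,38.1,0,0,0,0,60,22.2,38.1,0,0,0,0,60,22.2,38.1,0,0,0,0,60,21.9,38.1,0,0,0,0,60,0,0,0,0,0,-8,60,0,0,0,0,0,-8]
}}

```text
t: 37.0
tool_pos: [0.4453, 0.1052, 0.4525]
orientation: [3.139, 0.127, -0.001]
force: [-0.0, 0.5, -0.7]
opening: 0.0603
gripper_force: 0.0
```

Call:
{"method": "drive_tool", "body": {
  "moves": [60,0,0,0,0,0,-8,60,0,0,0,0,0,-8,60,0,0,0,0,0,-8,60,0,0,0,0,0,-8,60,0,0,0,0,0,-8,60,0,0,0,0,0,-8,60,0,0,0,0,0,-7.4,60,0,0,0,0,0,0]
}}

```text
t: 37.8
tool_pos: [0.4448, 0.107, 0.4525]
orientation: [2.72, 1.572, -0.001]
force: [0.2, 0.4, 1.0]
opening: 0.06
gripper_force: 0.0
```

Call:
{"method": "drive_tool", "body": {
  "moves": [60,0,0,0,0,0,0]
}}

```text
t: 37.9
tool_pos: [0.4445, 0.1072, 0.4525]
orientation: [-2.725, -1.564, 0.001]
force: [-1.4, -0.6, -0.1]
opening: 0.06
gripper_force: 0.0
```

Run:
```python
from h import *
go((.4439,.1082,.162),60)
```

```text
grasp now [0.4445 0.1071 0.2852] psi 59.72 q [ 0.12 -0.28  1.79 -0.    1.63  0.65] | shift in current tool mm [  0.6  -1.  123.2] turn [-0.01  0.02 -0.28] | shift in turned tool [  0.6  -1.1 123.2]
```

Call:
{"method": "drive_tool", "body": {
  "moves": [60,0.6,-1,40,0,0,-0.3,60,0,0,40,0,0,0,60,0,0,30,0,0,0,60,0,0,11,0,0,0,60,0,0,0,0,0,0,15,0,0,0,0,0,0,15,0,0,0,0,0,0,15,0,0,0,0,0,0],
  "grip_force": 15
}}

```text
t: 38.7
tool_pos: [0.4441, 0.1088, 0.3335]
orientation: [2.716, 1.577, 0.004]
force: [0.0, -0.2, -0.1]
opening: 0.0407
gripper_force: 0.0
```

Call:
{"method": "drive_tool", "body": {
  "moves": [15,0,0,0,0,0,0,15,0,0,0,0,0,0,15,0,0,0,0,0,0,15,0,0,0,0,0,0,15,-6.6,10,0,0,0,0,15,-5,10.9,0,0,0,0,15,-3.3,11.5,0,0,0,0,15,-1.6,11.9,0,0,0,0]
}}

```text
t: 39.5
tool_pos: [0.4733, 0.072, 0.3316]
orientation: [-2.715, -1.578, 0.004]
force: [-7.6, -1.6, 6.1]
opening: 0.0201
gripper_force: 15.0
```

Call:
{"method": "drive_tool", "body": {
  "moves": [15,0.2,12,0,0,0,0,15,2,11.8,0,0,0,0,15,3.8,11.4,0,0,0,0,15,5.4,10.7,0,0,0,0,15,5,7,0,0,0,0,15,2,2.8,0,0,0,0,15,0,0,0,0,0,0,15,0,0,0,0,0,0]
}}

```text
t: 40.3
tool_pos: [0.5302, 0.0607, 0.3315]
orientation: [-2.715, -1.577, 0.007]
force: [-12.8, -0.8, 10.6]
opening: 0.0207
gripper_force: 15.0
```

Run:
```python
from h import *
go((.5311,.0602,.165),60)
s=pose()[2];print(s['force'],s['opening'])
```

```text
grasp now [0.5294 0.0607 0.1642] psi 60.31 q [ 0.02  0.    1.76 -0.    1.39  0.54] | shift in current tool mm [-0.   1.1 -0.8] turn [-0.23  0.16  0.31] | shift in turned tool [-0.   1.1 -0.8]
[-12.83665419  -0.79212941  10.5547844 ] 0.020736085111154892
```

Call:
{"method": "drive_tool", "body": {
  "moves": [60,0,0,0,0,0,0,60,0,0,0,0,0,0,60,0,0,0,0,0,0,60,0,0,-25,0,0,0,60,0,0,-40,0,0,0,60,0,0,-40,0,0,0,60,0,0,-20,0,0,7.5,60,0,0,0,0,0,7.5]
}}

```text
t: 41.1
tool_pos: [0.532, 0.0608, 0.4615]
orientation: [2.9, 1.201, 0.011]
force: [0.6, -0.7, -1.2]
opening: 0.0601
gripper_force: 0.0
```

Call:
{"method": "drive_tool", "body": {
  "moves": [60,0,0,0,0,0,7.5,60,0,0,0,0,0,7.5,60,0,0,0,0,0,7.5,60,0,0,0,0,0,7.5,60,-18.2,34.3,0,0,0,0,60,-18.2,34.3,0,0,0,0,60,-18.2,34.3,0,0,0,0,60,-18.2,34.3,0,0,0,0]
}}

```text
t: 41.9
tool_pos: [0.4968, -0.092, 0.4566]
orientation: [3.113, 0.419, 0.001]
force: [0.4, 0.5, 0.4]
opening: 0.06
gripper_force: 0.0
```

Call:
{"method": "drive_tool", "body": {
  "moves": [60,-18.2,34.3,0,0,0,0,60,-18.2,34.3,0,0,0,0,60,0,0,0,0,0,0,60,0,0,0,0,0,0]
}}

```text
t: 42.3
tool_pos: [0.4801, -0.1671, 0.4565]
orientation: [-3.114, -0.415, -0.0]
force: [-0.2, 0.8, 0.0]
opening: 0.0601
gripper_force: 0.0
```

Run:
```python
import screw
from h import *
a=screw.a;P=screw.P
b=P[(P[...,2]>.130)&(P[...,2]<.1405)&(abs(P[...,0]-.545)<.06)&(P[...,1]>-.11)&(P[...,1]<.11)]
vx=cv2.fitLine((b[:,:2]*1000).astype(np.float32),cv2.DIST_HUBER,0,.01,.01).ravel();print(len(b),vx)
k=P[(P[...,2]>.165)&(P[...,2]<.176)&(abs(P[...,0]-.53)<.03)&(abs(P[...,1]-.06)<.03)]
print('knob',cv2.minEnclosingCircle((k[:,:2]*1000).astype(np.float32)))
go((.4452,-.3602,.285),15.1)
cv2.imwrite('pics/w6.png',cv2.resize(a['color'][40:180,0:340,::-1],(800,330),interpolation=cv2.INTER_CUBIC))
```

```text
zt 0.15731730010424494 270 301 94 128
slot ((565.5609741210938, -144.67385864257812), (7.754833698272705, 21.541322708129883), 89.20044708251953)
head [[ 565.5919353 -144.9653054]]
3829 [ 1.7351145e-01 -9.8483187e-01  5.4409113e+02 -1.9565153e+01]
knob ((531.0158081054688, 60.77577209472656), 11.634385108947754)
grasp now [ 0.4804 -0.1662  0.2893] psi 15.26 q [-0.43 -0.14  1.66  0.    1.62  0.87] | shift in current tool mm [-84.9 177.8   4.2] turn [-0.02 -0.02  0.16] | shift in turned tool [-84.4 178.1   4.3]
```

View pics/w6.png

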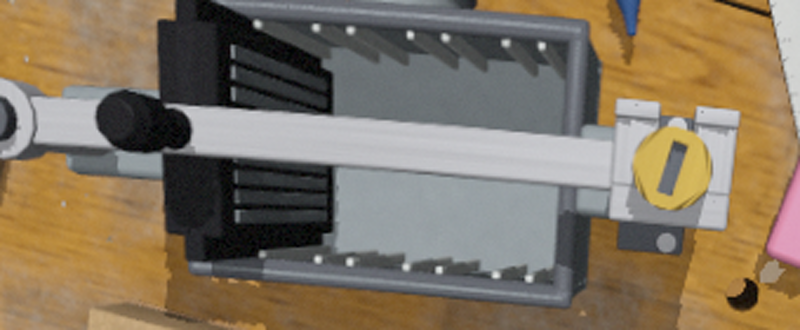

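Bar closed (same line as before), screw slot now at about 0° yaw, head at (676,168) in the crop. Fetching the driver.

Call:
{"method": "drive_tool", "body": {
  "moves": [60,-17,35.6,0,0,0,0,60,-17,35.6,0,0,0,0,60,-17,35.6,0,0,0,0,60,-17,35.6,0,0,0,0,60,-16.9,35.4,0,0,0,0.2,60,0,0,0,0,0,0,60,0,0,0,0,0,0]
}}

```text
t: 43.05
tool_pos: [0.4458, -0.3599, 0.4562]
orientation: [-3.113, -0.413, 0.0]
force: [-0.4, 0.8, -0.4]
opening: 0.0604
gripper_force: 0.0
```

Run:
```python
from h import *
go((.4452,-.3602,.1345),15.0)
```

```text
grasp now [ 0.4458 -0.3598  0.2889] psi 15.11 q [-0.77  0.04  1.49  0.    1.61  0.54] | shift in current tool mm [ -0.7   0.2 154.4] turn [-0.06 -0.01  0.11] | shift in turned tool [-7.000e-01  1.000e-01  1.544e+02]
```

Call:
{"method": "drive_tool", "body": {
  "moves": [60,-0.6,0.2,40,0,0,0,60,0,0,40,0,0,0,60,0,0,40,0,0,0,60,0,0,34,0,0,0,60,0,0,0,0,0,0,0,0,0,0,0,0,0,0,0,0,0,0,0,0,0,0,0,0,0,0,0],
  "grip_force": 50
}}

```text
t: 43.85
tool_pos: [0.4457, -0.3611, 0.3056]
orientation: [3.111, 0.413, 0.005]
force: [0.3, 0.7, 0.3]
opening: 0.0407
gripper_force: 0.0
```

Call:
{"method": "drive_tool", "body": {
  "moves": [0,0,0,0,0,0,0,0,0,0,0,0,0,0,0,0,0,0,0,0,0,0,0,0,-20,0,0,0,0,0,0,-40,0,0,0,0,0,0,-40,0,0,0,0,0,0,-40,0,0,0,0,0,0,-30,0,0,0]
}}

```text
t: 44.65
tool_pos: [0.4446, -0.3608, 0.4755]
orientation: [3.113, 0.412, 0.002]
force: [0.5, -0.0, -1.1]
opening: 0.0259
gripper_force: 50.0
```

Call:
{"method": "drive_tool", "body": {
  "moves": [0,0,0,-18,0,0,0,0,15.8,-35.5,0,0,0,0,0,15.8,-35.5,0,0,0,0,0,15.8,-35.5,0,0,0,0,0,15.8,-35.5,0,0,0,0,0,15.8,-35.5,0,0,0,0,0,0,0,0,0,0,0,0,0,0,0,0,0,0]
}}

```text
t: 45.45
tool_pos: [0.4748, -0.1682, 0.4906]
orientation: [3.114, 0.416, -0.0]
force: [0.2, -0.6, -1.2]
opening: 0.0256
gripper_force: 50.0
```

Run:
```python
import screw
from h import *
a=screw.a;P=screw.P
p,R,s=pose();M=R.as_matrix();tip=p+M[:,2]*(.167+.1185)
print('tip exp',tip,cv2.projectPoints(np.array([tip+M[:,0]*.008]),cv2.Rodrigues(a['R'])[0],a['t'],a['mtx'],a['dist_coeffs'])[0].ravel(),s['opening'])
cv2.imwrite('pics/tip3.png',np.hstack([cv2.resize(a['color'][195:225,265:305,::-1],(400,300),interpolation=cv2.INTER_NEAREST),cv2.resize(a['color'][90:135,257:317,::-1],(400,300),interpolation=cv2.INTER_NEAREST)]))
go((.5655,-.1449,.32),15)
```

```text
zt 0.15727920813832352 264 300 82 123
slot ((565.2699584960938, -143.00204467773438), (22.86031150817871, 14.274465560913086), 5.017434597015381)
head [[ 569.54963786 -140.04813133]]
tip exp [ 0.47458064 -0.16908629  0.20502536] [285.20364921 200.86480917] 0.02602383842853854
grasp now [ 0.4746 -0.169   0.3232] psi 15.13 q [-0.44 -0.15  1.61 -0.    1.68  0.86] | shift in current tool mm [94.   0.5  3.2] turn [0.02 0.02 0.13] | shift in turned tool [94.   0.2  3.2]
```

View pics/tip3.png

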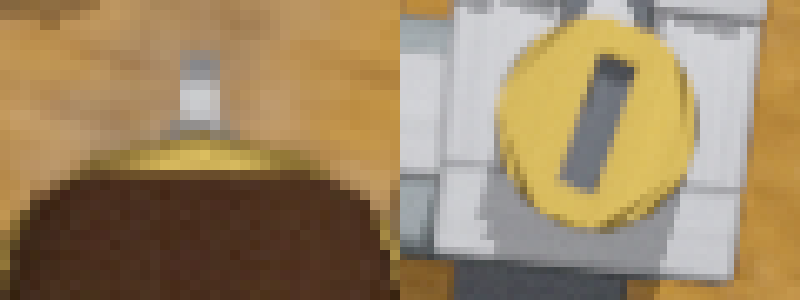

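Blade is in place and centred (285). Slot centre at (597,124) in the right crop, yaw ≈0°. Moving over the screw and turning to 180°.

Call:
{"method": "drive_tool", "body": {
  "moves": [0,47,0.1,0,0,0,0,0,46.9,0.1,0,0,0,0,0,0,0,0,0,0,-8.2,0,0,0,0,0,0,-8.2,0,0,0,0,0,0,-8.2,0,0,0,0,0,0,-8.2,0,0,0,0,0,0,-8.2,0,0,0,0,0,0,-8.2]
}}

```text
t: 46.3
tool_pos: [0.5653, -0.1464, 0.4901]
orientation: [-2.656, -1.676, 0.001]
force: [0.3, 0.2, -1.3]
opening: 0.0256
gripper_force: 50.0
```

Call:
{"method": "drive_tool", "body": {
  "moves": [0,0,0,0,0,0,-8.2,0,0,0,0,0,0,-8.2,0,0,0,0,0,0,-8.2,0,0,0,0,0,0,-8.2,0,0,0,0,0,0,-8.2,0,0,0,0,0,0,-8.2,0,0,0,0,0,0,-8.2,0,0,0,0,0,0,-8.2]
}}

```text
t: 47.1
tool_pos: [0.5653, -0.1464, 0.4901]
orientation: [-1.325, -2.848, 0.001]
force: [-0.1, -0.5, -1.5]
opening: 0.0258
gripper_force: 50.0
```

Call:
{"method": "drive_tool", "body": {
  "moves": [0,0,0,0,0,0,-8.2,0,0,0,0,0,0,-8.2,0,0,0,0,0,0,-8.2,0,0,0,0,0,0,-8.2,0,0,0,0,0,0,-8.2,0,0,0,0,0,0,-8.2,0,0,0,0,0,0,0,0,0,0,0,0,0,0]
}}

```text
t: 47.9
tool_pos: [0.5653, -0.1457, 0.4903]
orientation: [-0.034, -3.141, -0.0]
force: [-0.0, 0.1, -1.1]
opening: 0.0257
gripper_force: 50.0
```

Run:
```python
from h import *
go((.5653,-.1447,.152+.1185),180)
```

```text
grasp now [ 0.5652 -0.1457  0.323 ] psi 178.76 q [-0.34  0.07  1.4  -0.    1.67 -1.89] | shift in current tool mm [ 0.   1.  52.5] turn [ 0.   -0.03 -1.24] | shift in turned tool [ 0.   1.  52.5]
```

Call:
{"method": "drive_tool", "body": {
  "moves": [0,0,1,20,0,0,-1.2,0,0,0,18,0,0,0,0,0,0,6,0,0,0,0,0,0,3,0,0,0,0,0,0,2,0,0,0,0,0,0,0,0,0,0]
}}

```text
t: 48.5
tool_pos: [0.5656, -0.1437, 0.4423]
orientation: [-0.007, 3.141, -0.0]
force: [0.2, 1.0, -1.4]
opening: 0.0255
gripper_force: 50.0
```

Run:
```python
from h import *
go((.5653,-.1447,.152+.1185),180);print(pose()[2]['force'])
```

```text
grasp now [ 0.5657 -0.1437  0.275 ] psi -179.75 q [-0.34  0.07  1.48  0.    1.59 -1.91] | shift in current tool mm [ 0.3 -1.   4.5] turn [-0.02  0.05  0.25] | shift in turned tool [ 0.3 -1.   4.5]
[ 0.19448028  0.99897298 -1.43432883]
```

Call:
{"method": "drive_tool", "body": {
  "moves": [0,0,-0.7,0,0,0,0,0,0,0,1.5,0,0,0,0,0,0,1.5,0,0,0,0,0,0,1.5,0,0,0,0,0,0,0.5,0,0,0,0,0,0,0,0,0,0]
}}

```text
t: 49.1
tool_pos: [0.5655, -0.1442, 0.438]
orientation: [-0.008, 3.14, -0.001]
force: [-1.5, 1.2, 6.1]
opening: 0.0258
gripper_force: 50.0
```

Run:
```python
from h import *
go((.5653,-.1447,.152+.1185),180);s=pose()[2];print(s['force'],s['wrist_torque'])
```

```text
grasp now [ 0.5657 -0.1443  0.2707] psi -179.7 q [-0.34  0.07  1.49  0.    1.58 -1.91] | shift in current tool mm [ 0.2 -0.5  0.2] turn [-0.03  0.08  0.3 ] | shift in turned tool [ 0.2 -0.5  0.2]
[-1.53598055  1.23733722  6.08656194] [ 0.26892582  0.44137971 -0.02822247]
```

Call:
{"method": "drive_tool", "body": {
  "moves": [0,0,0,0,0,0,8.5,0,0,0,0.2,0,0,8.5,0,0,0,0.3,0,0,8.5,0,0,0,0.3,0,0,8.5,0,0,0,0.3,0,0,8.5,0,0,0,0.3,0,0,8.5,0,0,0,0.3,0,0,8.5,0,0,0,0.3,0,0,8.5]
}}

```text
t: 49.9
tool_pos: [0.5654, -0.1449, 0.4363]
orientation: [1.757, 2.601, -0.002]
force: [-2.4, -3.6, 6.5]
opening: 0.0257
gripper_force: 50.0
```

Call:
{"method": "drive_tool", "body": {
  "moves": [0,0,0,0.3,0,0,8.5,0,0,0,0.3,0,0,8.5,0,0,0,0.3,0,0,8.5,0,0,0,0.3,0,0,8.5,0,0,0,0.3,0,0,8.5,0,0,0,0.3,0,0,8.5,0,0,0,0.3,0,0,8.5,0,0,0,0.3,0,0,8.5]
}}

```text
t: 50.7
tool_pos: [0.565, -0.1449, 0.4339]
orientation: [2.912, 1.174, -0.001]
force: [-5.8, -1.8, 9.1]
opening: 0.0255
gripper_force: 50.0
```

Run:
```python
from h import *
go((.5653,-.1447,.145+.1185),10);s=pose()[2];print(s['force'],s['wrist_torque'])
```

```text
grasp now [ 0.5651 -0.1453  0.2666] psi 43.91 q [-0.34  0.07  1.5  -0.    1.57  0.47] | shift in current tool mm [0.4 0.  3.1] turn [ 0.12  0.05 33.91] | shift in turned tool [ 0.3 -0.2  3.1]
[-5.84157198 -1.75275622  9.07119235] [-0.75854449  1.61442592  0.06259489]
```

Call:
{"method": "drive_tool", "body": {
  "moves": [0,0,0,0.3,0,0,8.5,0,0,0,0.3,0,0,8.5,0,0,0,0.3,0,0,8.5,0,0,0,0.3,0,0,8.5,0,0,0,0.3,0,0,8,0,0,0,0,0,0,0]
}}

```text
t: 51.3
tool_pos: [0.5649, -0.1447, 0.4324]
orientation: [3.139, 0.054, -0.001]
force: [-6.7, -1.4, 9.2]
opening: 0.0256
gripper_force: 50.0
```

Run:
```python
from h import *
go((.5653,-.1447,.145+.1185),10);s=pose()[2];print(s['force'],s['wrist_torque'])
```

```text
grasp now [ 0.5648 -0.145   0.2651] psi 1.97 q [-0.34  0.07  1.5  -0.    1.57  1.2 ] | shift in current tool mm [ 0.4 -0.   1.6] turn [ 0.1   0.04 -8.03] | shift in turned tool [0.4 0.  1.6]
[-6.68749198 -1.40883253  9.16918234] [-0.41514551  1.8885106   0.00645515]
```

Call:
{"method": "drive_tool", "body": {
  "moves": [0,0,0,0.2,0,0,4,0,0,0,0,0,0,0]
}}

```text
t: 51.5
tool_pos: [0.5649, -0.1447, 0.4323]
orientation: [3.139, -0.051, -0.001]
force: [-6.7, -1.3, 10.1]
opening: 0.0259
gripper_force: 50.0
```

Run:
```python
from h import *
go((.5653,-.1447,.145+.1185),10);s=pose()[2];print(s['force'],s['wrist_torque'])
```

```text
grasp now [ 0.5648 -0.145   0.265 ] psi -1.87 q [-0.34  0.07  1.5  -0.    1.57  1.27] | shift in current tool mm [ 0.4 -0.   1.5] turn [  0.1    0.03 -11.87] | shift in turned tool [0.4 0.  1.5]
[-6.70633066 -1.2962957  10.06701874] [-0.36633116  1.96358054  0.05374161]
```

Call:
{"method": "drive_tool", "body": {
  "moves": [0,0,0,0.1,0,0,4,0,0,0,0,0,0,0]
}}

```text
t: 51.7
tool_pos: [0.5649, -0.1447, 0.4321]
orientation: [3.136, -0.161, -0.001]
force: [-7.0, -1.4, 10.8]
opening: 0.026
gripper_force: 50.0
```

Run:
```python
from h import *
go((.5653,-.1447,.145+.1185),10);s=pose()[2];print(s['force'],s['wrist_torque'])
```

```text
grasp now [ 0.5648 -0.145   0.2648] psi -5.86 q [-0.34  0.07  1.5  -0.    1.57  1.34] | shift in current tool mm [ 0.4 -0.   1.3] turn [  0.09   0.04 -15.86] | shift in turned tool [0.4 0.1 1.3]
[-7.0420375  -1.38083801 10.82893017] [-0.36264991  2.00584336  0.04185096]
```

Call:
{"method": "drive_tool", "body": {
  "moves": [0,0,0,0.1,0,0,4,0,0,0,0,0,0,0]
}}

```text
t: 51.9
tool_pos: [0.5649, -0.1447, 0.432]
orientation: [3.128, -0.27, -0.0]
force: [-6.2, -1.4, 9.4]
opening: 0.0255
gripper_force: 50.0
```

Run:
```python
from h import *
go((.5653,-.1447,.145+.1185),10);s=pose()[2];print(s['force'],s['wrist_torque'])
```

```text
grasp now [ 0.5649 -0.1449  0.2647] psi -9.86 q [-0.34  0.07  1.5  -0.    1.57  1.4 ] | shift in current tool mm [ 0.4 -0.   1.2] turn [  0.09   0.02 -19.86] | shift in turned tool [0.4 0.1 1.2]
[-6.18793672 -1.4119716   9.40061873] [-0.28481141  1.92580475  0.12653604]
```

Call:
{"method": "drive_tool", "body": {
  "moves": [0,0,0,0.1,0,0,4,0,0,0,0,0,0,0]
}}

```text
t: 52.1
tool_pos: [0.5649, -0.1446, 0.432]
orientation: [3.117, -0.378, -0.0]
force: [-7.1, -1.1, 9.9]
opening: 0.0254
gripper_force: 50.0
```

Run:
```python
from h import *
go((.5653,-.1447,.145+.1185),10);s=pose()[2];print(s['force'],s['wrist_torque'])
```

```text
grasp now [ 0.5649 -0.1449  0.2647] psi -13.85 q [-0.34  0.07  1.5  -0.    1.57  1.47] | shift in current tool mm [ 0.4 -0.   1.2] turn [ 9.000e-02  2.000e-02 -2.385e+01] | shift in turned tool [0.4 0.1 1.2]
[-7.1146238  -1.09794682  9.92504862] [-0.31093136  1.92374738  0.28451373]
```

Call:
{"method": "drive_tool", "body": {
  "moves": [0,0,0,0.1,0,0,4,0,0,0,0,0,0,0]
}}

```text
t: 52.3
tool_pos: [0.5651, -0.1446, 0.4321]
orientation: [3.102, -0.487, 0.001]
force: [-5.0, -1.6, 9.0]
opening: 0.0256
gripper_force: 50.0
```

Run:
```python
from h import *
go((.5653,-.1447,.145+.1185),10);s=pose()[2];print(s['force'],s['wrist_torque'])
```

```text
grasp now [ 0.5652 -0.1448  0.2648] psi -17.84 q [-0.34  0.07  1.5  -0.    1.57  1.54] | shift in current tool mm [0.2 0.  1.3] turn [  0.09  -0.03 -27.84] | shift in turned tool [0.2 0.2 1.3]
[-4.97307482 -1.56871258  9.04690979] [-0.18574882  1.44204881  0.21476804]
```

Call:
{"method": "drive_tool", "body": {
  "moves": [0,0,0,0,0,0,-8.2,0,0,0,-10,0,0,0,0,0,0,-35,0,0,0,0,0,0,-11,0,0,-8.2,0,0,0,0,0,0,-8.2,0,0,0,0,0,0,-8.2,0,-45,0,0,0,0,0,0,-45,0,0,0,0,0]
}}

```text
t: 53.1
tool_pos: [0.4782, -0.1676, 0.4851]
orientation: [-3.113, -0.409, 0.003]
force: [-0.9, -0.8, -1.1]
opening: 0.0257
gripper_force: 50.0
```

Call:
{"method": "drive_tool", "body": {
  "moves": [0,0,0,0,0,0,0,0,0,0,0,0,0,0]
}}

```text
t: 53.3
tool_pos: [0.478, -0.1678, 0.4868]
orientation: [3.115, 0.406, 0.002]
force: [0.6, -0.7, -2.0]
opening: 0.0254
gripper_force: 50.0
```

Run:
```python
import screw
from h import *
a=screw.a
cv2.imwrite('pics/tip4.png',np.hstack([cv2.resize(a['color'][185:225,257:317,::-1],(400,300),interpolation=cv2.INTER_NEAREST),cv2.resize(a['color'][90:135,257:317,::-1],(400,300),interpolation=cv2.INTER_NEAREST)]))
go((.4452,-.3602,.32),15)
```

```text
zt 0.15149803617986615 271 298 97 126
slot ((565.1267700195312, -147.17860412597656), (21.87445831298828, 11.503231048583984), 8.117213249206543)
head [[ 565.66564854 -144.83661436]]
grasp now [ 0.479  -0.1677  0.3196] psi 14.95 q [-0.44 -0.14  1.61  0.    1.67  0.87] | shift in current tool mm [-82.  177.4  -0.4] turn [ 0.03 -0.08 -0.05] | shift in turned tool [-82.2 177.3  -0.4]
```

View pics/tip4.png

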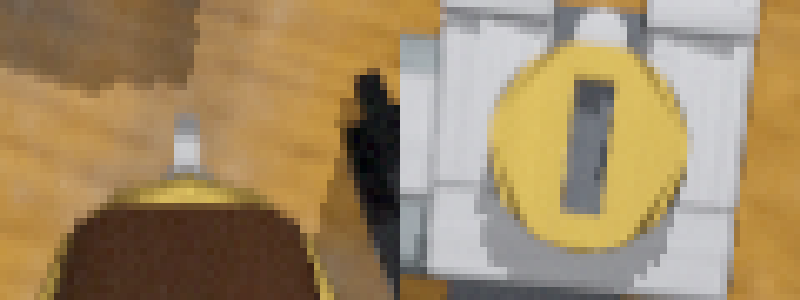

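The slot now lies at about 9–10° (box yaw, i.e. home) with the head at its lowest. Returning the driver.

Call:
{"method": "drive_tool", "body": {
  "moves": [0,-16.4,35.5,0,0,0,0,0,-16.4,35.5,0,0,0,0,0,-16.4,35.5,0,0,0,0,0,-16.4,35.5,0,0,0,0,0,-16.4,35.4,0,0,0,0,0,0,0,0,0,0,0,0,0,0,0,0,0,0]
}}

```text
t: 54.05
tool_pos: [0.4463, -0.3611, 0.4857]
orientation: [-3.114, -0.409, 0.0]
force: [1.3, 0.0, -1.4]
opening: 0.026
gripper_force: 50.0
```

Run:
```python
from h import *
go((.4452,-.3602,.1345),15)
```

```text
grasp now [ 0.4463 -0.3609  0.3184] psi 14.98 q [-0.77  0.04  1.44  0.    1.66  0.54] | shift in current tool mm [ -0.9  -1.  183.9] turn [-0.05 -0.   -0.02] | shift in turned tool [ -0.9  -1.2 183.9]
```

Call:
{"method": "drive_tool", "body": {
  "moves": [0,-0.9,-1,40,0,0,0,0,0,0,40,0,0,0,0,0,0,40,0,0,0,0,0,0,40,0,0,0,0,0,0,16,0,0,0,0,0,0,6,0,0,0,0,0,0,0,0,0,0,60,0,0,0,0,0,0]
}}

```text
t: 54.85
tool_pos: [0.4456, -0.3595, 0.306]
orientation: [3.112, 0.414, 0.003]
force: [0.4, 0.1, 0.0]
opening: 0.0299
gripper_force: 0.0
```

Call:
{"method": "drive_tool", "body": {
  "moves": [60,0,0,0,0,0,0,60,0,0,0,0,0,0,60,0,0,-20,0,0,0,60,0,0,-40,0,0,0,60,0,0,-40,0,0,0,60,0,0,-40,0,0,0,60,-45,0,-10,0,0,0,60,-45,10,0,0,0,0]
}}

```text
t: 55.65
tool_pos: [0.3603, -0.3924, 0.4582]
orientation: [3.108, 0.417, 0.005]
force: [-0.1, -1.6, 0.2]
opening: 0.0598
gripper_force: 0.0
```

Call:
{"method": "drive_tool", "body": {
  "moves": [60,-40,30,0,0,0,0,60,-40,30,0,0,0,0,60,0,0,0,0,0,0,60,0,0,0,0,0,0]
}}

```text
t: 56.05
tool_pos: [0.2976, -0.4723, 0.4544]
orientation: [3.115, 0.408, 0.001]
force: [0.1, -1.0, 0.0]
opening: 0.06
gripper_force: 0.0
```

Run:
```python
from h import *
a=cam('top');P=pts(a)
p=P[(P[...,2]>.15)&(P[...,2]<.18)&(abs(P[...,0]-.445)<.03)&(abs(P[...,1]+.36)<.03)];print('driver',len(p),p.mean(0),p[:,2].max())
for x,y in((.456,.392),(.4472,.3464)):
    m=(P[...,2]>.122)&(P[...,2]<.137)&(abs(P[...,0]-x)<.07)&(abs((P[...,0]-x)*.194+(P[...,1]-y)*.981)<.015);print('screen',m.sum(),P[m].mean(0))
cv2.imwrite('pics/top3.png',cv2.resize(a['color'][150:310,80:480,::-1],(800,320),interpolation=cv2.INTER_CUBIC))
```

```text
driver 150 [ 0.44494803 -0.35667646  0.16364029] 0.17140401358357607
screen 198 [0.45599426 0.39073315 0.12848134]
screen 184 [0.44953405 0.34681573 0.12856119]
```

View pics/top3.png

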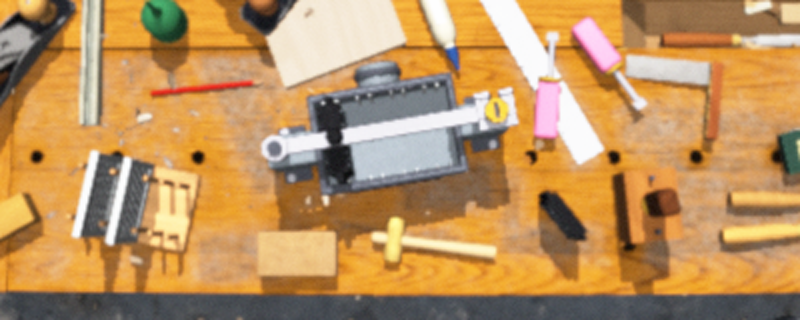

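All in place: screens in the rack (95,195) and (127,200), bar closed, screw home (497,108), driver in its block (660,202).

```bash
python3 -c "
from plant import robot
print(robot.close_job())"
```

```text
the job is handed in; nothing more can be done
None
```

Job handed in: both screens stand upright in the rack, the cassette is still in its channel under the closed bar, the keeper screw is driven to its stop, and the driver is back in its block.

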